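Clear the free dispatch board, stack the cartons and flag the bay full

ROBOT

A 6-joint arm with a two-finger parallel gripper is mounted at the origin on the work surface. World frame = base frame: x ahead of the robot, y to its left, z up, the work surface at z = 0. Lengths are in m, angles in rad, forces in N, time in s.
With the tool pointing down it reaches from about 0.425 to 0.95 m from the base axis. Payload 14.7 kg.
Tool frame: the origin (TCP) lies between the finger pads; the fingertips stand ahead of it and the grasp point (between the pads) lies 5 mm behind it (manip.finger_overhang is the z of the fingertips in the tool frame, in m); z points along the fingers, y is the direction in which the jaws open and shut (so a half turn about z gives the same grasp; the last joint's range is limited). The gripper opens to 85 mm and grips with 20 to 120 N. Pads are 22 mm wide; open, the fingers measure 114 mm over their backs; the gripper's body (76 mm by 85 mm) begins 54 mm behind the grasp point. The pads swing forward as they close: fully open they stand 13 mm farther back than shut.
Start: joints at [1.263, 0.48, 1.596, -0, 1.065, -0.047], TCP at [0.168, 0.628, 0.245] pointing down, gripper open.
Joint ranges: [-2.75, 2.75], [-0.82, 2.05], [0.23, 2.67], [-1.56, 4.7], [0.09, 2.69], [-2.92, 2.92]. Speed limits (rad/s): [1.89, 1.89, 2.39, 3.01, 3.01, 3.01].

INTERFACE

Orientations are given as [roll, pitch, yaw] about the fixed x, y, z axes, in that order (R = Rz(yaw) Ry(pitch) Rx(roll)).
In Python, from bench import manip, vision, order gives the robot as it stands. The module is installed in compiled form; this text tells all that it offers.
- The arm moves only by the tool send_rows, never from a script. Its arguments are lists of equal length, an entry for each row: "slide": the shift along the tool's x, y, z as a fraction of full scale, a list of three; "rot": the turn, a rotation vector about the tool's x, y, z as a fraction of full scale, a list of three; "hand": the closure, from -1 (fully open) to 1 (shut). A call has 1 to 12 rows; each row shifts and turns the commanded pose from where the row before left it, along the tool's axes as they then stand; what a row does not reach is not made up. Full scale, the value 1, is 0.025 m for a shift and 6 degrees for a turn. A row lasts 1/10 s, in which the tool goes at most 50 mm and 8.59 degrees, less where a joint would pass 70% of its speed; a pose out of reach is approached as far as the arm can. A call with a number of a shift or a turn outside -1 to 1 is refused whole. A call with a gripper value outside its range is refused whole. The fingers move at their own pace and stop on an object; "grip_force" is the grip in N (left out, the last holds). Time passes only in rows, so rows that do not move let the fingers close. It gives the time, the measured TCP pose, the force and the opening at its end, in the units of the state.
- manip.state(): the state, without advancing time (a new reading comes with each control period).
- vision.get_image(name): name is "scene" or "top" or "wrist"; returns a dict with "color" (480x640x3 uint8, blue, green, red), "range_z" (480x640 float32, m along the optical axis (not along the pixel's ray), 0 where there is no reading), "vfov" (degrees; the focal length in pixels is half the picture's height over the tangent of half this angle, whatever the lens; pixels are square), "cx", "cy" (the principal point, pixels), "k1" (the pictures are not rectified: a ray, as slopes to the right and down, at radius r is drawn at 1 + k1 r^2 times it, then the intrinsics apply), "rvec" (rotation vector, rad) and "tvec" (3), from world to camera coordinates, as OpenCV has them. Camera axes: x right, y down, z forward; pixel columns grow to the right and rows downward; lengths in m; the calibration is good to about 2 mm. A picture is of the moment at which its call begins.
- order.job_done(): hands the job in, once; it reports no verdict.
The state is a dict: "t": time; "qpos": joint angles; "joint_velocities": joint speeds; "joint_torque": joint torques, N m; "ee_pos": TCP position; "ee_rot": TCP orientation; "force": force on the tool from outside, world axes, zero at the start; "ft_torque": the same for the moment, N m; "grip_width": finger opening in m.
Only numpy, scipy, OpenCV 4.12 (cv2) and the standard library are available. Lean on these libraries where they do the work, as an engineer would, in place of code of your own. Each camera call takes 0.05 s, during which the arm holds its last target.

TASK

One of the two dispatch boards is taken by the blue basin: leave that board, its basin and its lever as they are. On the other board, put the stapler that lies there into the shallow aluminium tool tray, then stack all the cartons in the middle of the board as one upright column, the biggest at the bottom and each next smaller one flat, centred and square on the one below, long sides along the board's long side. Once the column stands by itself, push the lever in front of that board fully over, away from the robot, without disturbing the other things on the bench.

Things in the scene. Friction and masses are not known exactly. Their poses are not given: they have to be found in the camera images.
- carton_1: closed plain cardboard carton, 124 long (its x) x 68 wide (its y) x 40 high (its z) mm, lying flat on the table; origin in its middle. Either large face may be up. The biggest, always there.
- carton_2: closed plain cardboard carton, 112 long (its x) x 64 wide (its y) x 38 high (its z) mm, lying flat on the table; origin in its middle. Either large face may be up. May be absent.
- carton_3: closed plain cardboard carton, 100 long (its x) x 60 wide (its y) x 36 high (its z) mm, lying flat on the table; origin in its middle. Either large face may be up. May be absent.
- carton_4: closed plain cardboard carton, 88 long (its x) x 56 wide (its y) x 34 high (its z) mm, lying flat on the table; origin in its middle. Either large face may be up. May be absent.
- carton_5: closed plain cardboard carton, 76 long (its x) x 52 wide (its y) x 32 high (its z) mm, lying flat on the table; origin in its middle. Either large face may be up. May be absent.
- board_a: fixed white dispatch board, 150 (its x, the long side) x 100 (its y) mm, 12 mm thick; origin under its centre at table height. Its lever stands 170 mm from its centre on its -x side, the robot's side. Board a is left (+y), b is right.
- lever_a (a joint): black toggle lever in front of board a, on a grey block: about 0 leans towards the robot (the board's -x), 1.0 rad is fully over, leaning away from the robot (the board's +x); it stays where it is left. At mid travel it stands upright.
- lever_a_tip (a point): top end of lever a, which is 70 mm long
- board_b: fixed white dispatch board, 150 (its x, the long side) x 100 (its y) mm, 12 mm thick; origin under its centre at table height. Its lever stands 170 mm from its centre on its -x side, the robot's side. Board a is left (+y), b is right.
- lever_b (a joint): black toggle lever in front of board b, on a grey block: about 0 leans towards the robot (the board's -x), 1.0 rad is fully over, leaning away from the robot (the board's +x); it stays where it is left. At mid travel it stands upright.
- lever_b_tip (a point): top end of lever b, which is 70 mm long
- stapler: stapler standing on its base, 115 long (its x) x 32 wide (its y) x 45 mm high; origin under its centre; lies on the board without the basin
- basin: open blue basin with packed goods, 135 x 90 x 55 mm high; origin under its centre; stands on one of the boards, not to be moved
- tool_tray: fixed shallow open aluminium tray between the levers, outside 165 (its x) x 85 (its y) x 25 mm high, walls and floor 4 mm; origin under its centre
- jar: bystander: closed jar, 58 mm in diameter, 60 high, among the cartons; origin under its centre
- tape: bystander: roll of tape lying flat, 84 mm in diameter, 24 high
- staple_box: bystander: small box, 55 x 40 x 22 mm, between the boards
- spray: bystander: bottle, 60 mm in diameter, 160 high, at the back
- cup: bystander: cup, 72 mm in diameter, 90 high, at the back
There are look-alikes about, which are no part of the job. Leave any orange or red look-alike of the stapler alone. Leave any pink look-alike of the carton_3 alone.

How it is judged:
By the outcome, as a careful person would: the job done as asked, in the order asked, and still so for the second after the job is handed in, with the robot touching nothing.
Of carton_2, carton_3, carton_4, carton_5 only 2 to 4 are there at a start; the rules pass over those that are not, and their reading is None.
At some moment in a run one of carton_4, carton_5 may be knocked a few centimetres aside while the robot is not near it.
Once in a run the grip may slacken for a moment while it holds something.
It also fails if it takes over 210 s, if anything falls off the work surface, if the arm or the gripper's body presses on something with over 40 N, if the wrist force passes 120 N, or if a joint passes its speed limit or range.

## Working session

There is one attempt and no reset: what is moved stays moved. The work goes in short steps, Python scripts to look and compute and a tool call to move; the robot and the scene stay as the last step left them, time stands still between calls to the robot, and variables do not carry over. Pictures are saved under pics/ and viewed, and the job is handed in when it is done.

Besides the shell and the picture viewer there is one more tool, called after "Request:" as a command line: name --argument value ..., lists and objects as JSON in quotes. send_rows: Moves the arm, as the interface text tells. Shift numbers are shares of 0.025 m and turn numbers shares of 6 degrees, none past 1 either way. Its arguments: {"type":"object","properties":{"slide":{"type":"array"},"rot":{"type":"array"},"hand":{"type":"array"},"grip_force":{"type":"number"}},"required":["slide","rot","hand"]}

```bash
mkdir -p pics; ls; cat > h.py <<'E'
from bench import manip, vision, order
import numpy as np, cv2
def grab(n):
    im=vision.get_image(n); return im
def K(im):
    f=240/np.tan(np.radians(im["vfov"])/2); return f
def ray(im,u,v):
    f=K(im); x=(np.asarray(u,float)-im["cx"])/f; y=(np.asarray(v,float)-im["cy"])/f
    a,b=x,y
    for _ in range(20):
        r2=a*a+b*b; s=1+im["k1"]*r2; a,b=x/s,y/s
    return a,b
def RT(im):
    return cv2.Rodrigues(np.array(im["rvec"],float))[0],np.array(im["tvec"],float).ravel()
def plane(im,u,v,z):
    R,t=RT(im); a,b=ray(im,u,v)
    d=np.stack([a,b,np.ones_like(a)],-1)@R; c=-R.T@t
    s=(z-c[2])/d[...,2]; return c+d*s[...,None]
def cloud(im):
    v,u=np.mgrid[0:480,0:640]; a,b=ray(im,u,v); z=im["range_z"]
    R,t=RT(im); p=np.stack([a*z,b*z,z],-1); w=(p-t)@R; w[z<=0]=np.nan; return w
def proj(im,P):
    R,t=RT(im); p=np.asarray(P)@R.T+t; a=p[...,0]/p[...,2]; b=p[...,1]/p[...,2]
    s=1+im["k1"]*(a*a+b*b); f=K(im); return np.stack([a*s*f+im["cx"],b*s*f+im["cy"]],-1)
def save(n,fn):
    im=grab(n); cv2.imwrite("pics/"+fn,im["color"]); np.save("pics/"+fn+".npy",im,allow_pickle=True); return im
def load(fn): return np.load("pics/"+fn+".npy",allow_pickle=True).item()
E
python3 - <<'E'
from h import *
print(manip.state(), manip.finger_overhang)
for n in("scene","top","wrist"):
    im=save(n,n+"0.png"); R,t=RT(im); print(n,im["vfov"],im["cx"],im["cy"],im["k1"],-R.T@t,R[2],(im["range_z"]>0).mean())
E
```

```text
pics
{'t': 0.0, 'qpos': array([ 1.26340702e+00,  4.80849715e-01,  1.59687494e+00, -1.11581753e-05,
        1.06512713e+00, -4.66240175e-02]), 'joint_velocities': array([ 0.0008222 , -0.00203585,  0.00062938,  0.0002376 ,  0.00138873,
       -0.00096095]), 'joint_torque': array([ 4.70883642e-04, -9.50646758e+01, -4.30202222e+01,  6.03320188e-06,
        1.17867213e-02,  4.86421357e-05]), 'ee_pos': array([0.16745741, 0.62763592, 0.2446604 ]), 'ee_rot': array([-3.14033444e+00, -4.89399029e-05,  2.88083275e+00]), 'force': array([-0.22076768, -0.20948967, -1.06403982]), 'ft_torque': array([ 0.00744335, -0.04413433, -0.02570801]), 'grip_width': 0.08540215750487731} 0.014
scene 47.22332163474548 322.5525564548528 239.9573112361914 -0.11512509594969716 [ 1.38459134 -0.7879854   0.86698262] [-0.60920648  0.57032709 -0.55099408] 0.9961100260416667
top 42.80864236934282 311.0433635294182 240.73890111563207 -0.04670960802690206 [ 0.25500195 -0.00214935  1.42401317] [ 1.82340552e-01 -9.10891703e-04 -9.83235014e-01] 0.99603515625
wrist 68.60795168967957 323.6585474823237 237.30892515375464 0.018444064344282758 [0.09173337 0.64878129 0.37338295] [ 0.29502327 -0.07934547 -0.95218988] 0.9961686197916667
```

View pics/top0.png

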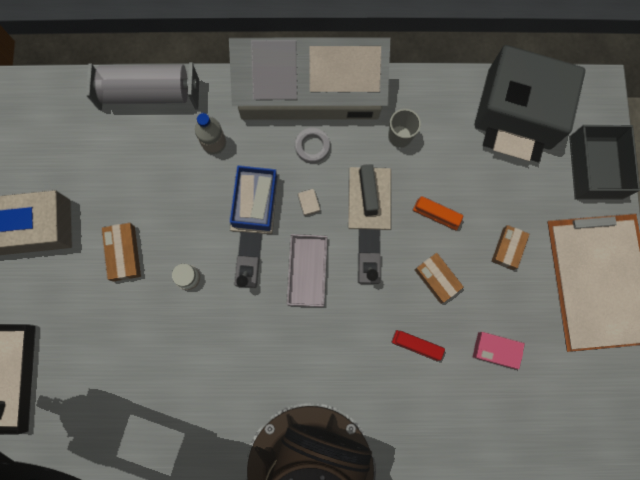

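View pics/scene0.png

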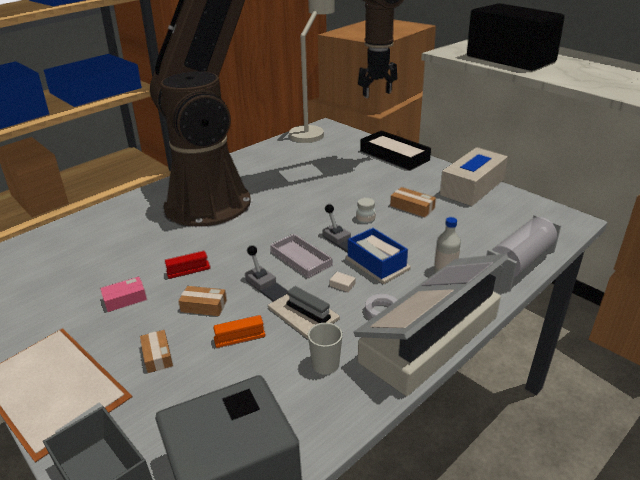

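View pics/wrist0.png

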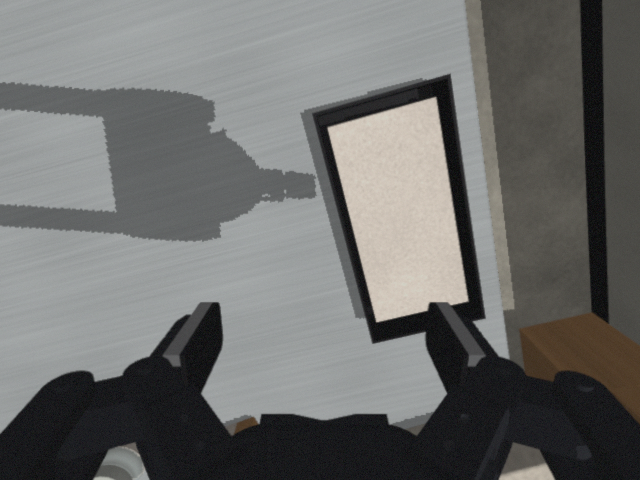

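The top view shows three brown cartons, at px (121,251), (440,278) and (511,247). The dark stapler is at (369,190) on board b (right), the tray at (309,271), and lever b at (370,268). The basin is on board a at (254,198). Next I measure them.

```bash
cat >> h.py <<'E'
def rect(xy):
    (c,s,a)=cv2.minAreaRect((np.asarray(xy)*1000).astype(np.float32)); 
    if s[0]<s[1]: s=(s[1],s[0]); a+=90
    a=(a+90)%180-90
    return np.round(c,1),np.round(s,1),round(a,1)
def comps(im,cl,zmin,zmax,lo,hi,minpx=60):
    m=(cl[...,2]>zmin)&(cl[...,2]<zmax)&(cl[...,0]>lo[0])&(cl[...,0]<hi[0])&(cl[...,1]>lo[1])&(cl[...,1]<hi[1])
    m=m.astype(np.uint8); n,l,st,ce=cv2.connectedComponentsWithStats(m,connectivity=4)
    for i in range(1,n):
        if st[i,4]<minpx: continue
        yield l==i, ce[i], st[i,4]
E
python3 - <<'E'
from h import *
for n in("top","scene"):
    im=load(n+"0.png"); cl=cloud(im); print(n)
    tab=cl[(abs(cl[...,0]-.35)<.05)&(abs(cl[...,1]+.0)<.3)]; print("table z",np.nanmedian(tab[:,2]))
    for m,c,k in comps(im,cl,.008,.25,(.3,-.6),(.95,.6)):
        p=cl[m]; zt=np.percentile(p[:,2],90); top=p[p[:,2]>zt-.006]
        print(np.round(c),k,"ztop %.4f"%zt,rect(top[:,:2]),np.round(im["color"][m].mean(0)))
E
```

```text
top
table z 0.00025377759916229157
[309.  77.] 12683 ztop 0.1671 (array([9.278e+02, 1.000e-01]), array([358.7,  44.3]), 90.0) [103. 109. 112.]
[526. 104.] 8649 ztop 0.1333 (array([ 849.4, -517.1]), array([200.1, 169.6]), 73.6) [61. 64. 64.]
[142.  84.] 4188 ztop 0.1053 (array([886.3, 399.3]), array([200.4,  61.6]), -88.3) [97. 97. 99.]
[403. 126.] 822 ztop 0.0897 (array([ 777.8, -220.5]), array([70., 70.]), 52.1) [68. 74. 74.]
[210. 134.] 882 ztop 0.1582 (array([761.3, 233.2]), array([28.9, 26.6]), 32.1) [71. 67. 63.]
[312. 144.] 670 ztop 0.0278 (array([751.3,  -6.8]), array([82. , 81.8]), 32.0) [117. 117. 119.]
[369. 197.] 2422 ztop 0.0572 (array([ 635.6, -138.2]), array([111.4,  30.3]), 7.4) [105. 118. 123.]
[254. 199.] 2727 ztop 0.0653 (array([614. , 129.4]), array([138.,  91.]), -6.2) [110. 103. 100.]
[309. 201.] 399 ztop 0.0262 (array([610.4,   1.4]), array([55. , 39.6]), 16.2) [133. 147. 157.]
[ 56. 221.] 1430 ztop 0.0924 (array([559.9, 581.8]), array([118.6,  36.4]), 0.1) [79. 90. 96.]
[438. 212.] 810 ztop 0.0483 (array([ 581.2, -300.3]), array([110.2,  32. ]), 64.8) [ 22.  66
[... 1401 characters left out ...]
 72. 73.]
[204. 261.] 72 ztop 0.0434 (array([ 304.4, -210.1]), array([23.3,  8.6]), 88.2) [ 17.  19. 126.]
[342. 280.] 298 ztop 0.0227 (array([610.6,   1.9]), array([56.3, 46.1]), 17.3) [146. 160. 172.]
[202. 299.] 1058 ztop 0.0363 (array([ 427.7, -298.2]), array([105.5,  67.8]), 35.2) [ 79. 108. 138.]
[313. 326.] 3118 ztop 0.0803 (array([ 778.7, -221.2]), array([72.9, 71.9]), -88.4) [ 95. 103. 106.]
[238. 330.] 994 ztop 0.0444 (array([ 583. , -303.1]), array([108.1,  35. ]), 65.3) [  6.  65. 161.]
[155. 350.] 932 ztop 0.0343 (array([ 498.1, -470.2]), array([95.7, 56.4]), -22.6) [ 94. 124. 154.]
[231. 432.] 9816 ztop 0.1305 (array([ 851.7, -519.3]), array([196.1, 168.5]), 73.4) [76. 78. 76.]
```

```bash
python3 - <<'E'
from h import *
im=load("top0.png"); cl=cloud(im); c=im["color"].astype(int)
for nm,yr in(("b",(-.22,-.06)),("a",(.05,.22))):
    m=(cl[...,2]>.006)&(cl[...,2]<.022)&(cl[...,0]>.5)&(cl[...,0]<.72)&(cl[...,1]>yr[0])&(cl[...,1]<yr[1])&(c[...,2]>110)
    print(nm,rect(cl[m][:,:2]),np.median(cl[m][:,2]),m.sum())
    # lever: points by height
    q=cl[(cl[...,0]>.36)&(cl[...,0]<.53)&(cl[...,1]>yr[0]+.0)&(cl[...,1]<yr[1])]
    for a,b in((.006,.014),(.014,.03),(.03,.05),(.05,.08),(.08,.1)):
        p=q[(q[:,2]>a)&(q[:,2]<b)]
        if len(p)>5: print(a,b,len(p),rect(p[:,:2]),np.round(p.min(0),3),np.round(p.max(0),3))
q=cl[(cl[...,0]>.55)&(cl[...,0]<.72)&(cl[...,1]>-.2)&(cl[...,1]<-.08)&(c.max(-1)<90)]
q=q[(q[:,2]>.016)]
print("stap",rect(q[:,:2]),np.percentile(q[:,2],[5,25,50,75,95]))
im=load("scene0.png"); cl=cloud(im); c=im["color"].astype(int)
m=(cl[...,2]>.006)&(cl[...,2]<.018)&(cl[...,0]>.5)&(cl[...,0]<.72)&(cl[...,1]>-.22)&(cl[...,1]<-.06)&(c[...,2]>110)
print("scene board",rect(cl[m][:,:2]),np.median(cl[m][:,2]))
# colour-edge based
im=load("top0.png");cv2.imwrite("pics/crop.png",cv2.resize(im["color"][140:310,290:540],None,fx=3.2,fy=3.2,interpolation=cv2.INTER_CUBIC))
E
```

```text
b (array([ 610.9, -140. ]), array([216.3, 158.5]), -0.6) 0.012226964992883081 1747
0.006 0.014 294 (array([ 447.9, -140. ]), array([162.2, 156.7]), 0.1) [ 0.367 -0.218  0.006] [ 0.529 -0.062  0.014]
0.014 0.03 430 (array([ 472.5, -138.7]), array([111.5,  49. ]), -2.9) [ 0.416 -0.164  0.015] [ 0.529 -0.113  0.03 ]
0.03 0.05 98 (array([ 449.8, -133.9]), array([62.9, 44.2]), 4.2) [ 0.417 -0.157  0.03 ] [ 0.482 -0.113  0.048]
0.08 0.1 86 (array([ 426.7, -136.8]), array([24.1, 21.9]), -3.7) [ 0.414 -0.148  0.085] [ 0.439 -0.126  0.1  ]
a (array([607.4, 135. ]), array([216.3, 167.3]), 2.3) 0.007475014320174415 123
0.006 0.014 329 (array([446. , 135.3]), array([168.7, 167.3]), 89.7) [0.362 0.051 0.006] [0.53  0.219 0.014]
0.014 0.03 429 (array([422.8, 127.9]), array([169.8,  87.7]), 28.6) [0.368 0.052 0.014] [0.518 0.172 0.03 ]
0.03 0.05 126 (array([444.3, 145. ]), array([62.3, 45.2]), -2.7) [0.413 0.121 0.03 ] [0.476 0.167 0.045]
0.05 0.08 10 (array([431.7, 145.4]), array([9.5, 4.9]), 44.8) [0.428 0.143 0.051] [0.436 0.15  0.066]
0.08 0.1 98 (array([414.3, 148.1]), array([24.9, 22. ]), -1.0) [0.402 0.137 0.081] [0.427 0.159 0.1  ]
stap (array([ 633.4, -141.4]), array([112.4,  37.7]), 6.4) [0.02071761 0.05210832 0.05577937 0.05814906 0.0611937 ]
scene board (array([ 621.8, -143.7]), array([153.6, 104.7]), -1.6) 0.010769848712228785
```

View pics/crop.png

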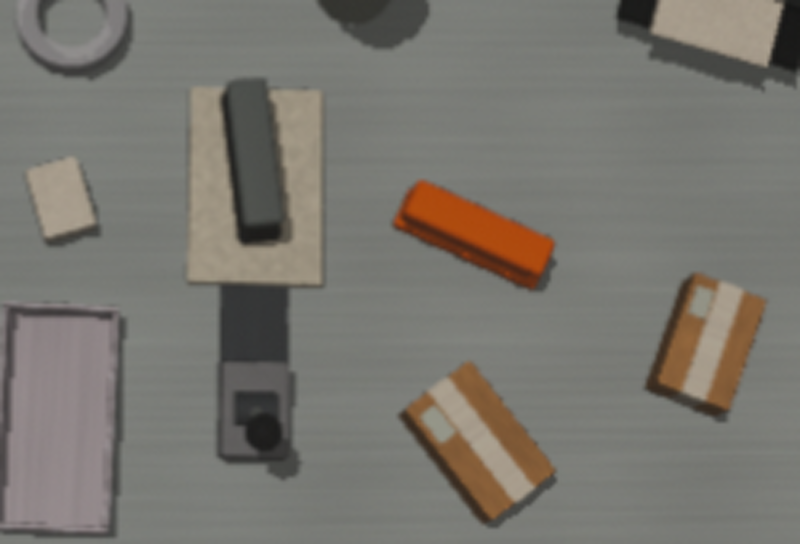

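The crop shows board b as a cream rectangle at crop x 188–323, y 88–285, with the stapler inside its outline, apart from a small overhang at the top end. I fit the board edges by colour and height.

```bash
cat >> h.py <<'E'
def board(im,zlo=.005,zhi=.02):
    cl=cloud(im); c=im["color"].astype(int)
    m=((c[...,2]-c[...,0])>8)&(c[...,2]>110)&(cl[...,2]>zlo)&(cl[...,2]<zhi)&(abs(cl[...,0]-.61)<.12)&(abs(cl[...,1]+.14)<.09)
    m=m.astype(np.uint8); n,l,st,ce=cv2.connectedComponentsWithStats(m); 
    i=1+np.argmax(st[1:,4]); v,u=np.nonzero(l==i)
    return rect(plane(im,u,v,.012)[:,:2]),st[i,4]
E
python3 - <<'E'
from h import *
print(board(load("top0.png")),board(load("scene0.png")))
E
```

```text
((array([ 621.6, -141.9]), array([148.6,  99.8]), -2.0), np.int32(1676)) ((array([ 621.2, -166.6]), array([147.7,  60.5]), -2.9), np.int32(578))
```

```bash
cat >> h.py <<'E'
from scipy.spatial.transform import Rotation as Ro
def to(x,y,z,yaw=None,full=False):
    """turn first (about tool z), then shift in the turned tool frame; units of full scale"""
    s=manip.state(); p=s["ee_pos"]; R0=Ro.from_euler("xyz",s["ee_rot"])
    if yaw is None: yaw=np.degrees(s["ee_rot"][2])
    Rt=Ro.from_euler("xyz",[np.pi,0,np.radians(yaw)])
    rv=(R0.inv()*Rt).as_rotvec(degrees=True)/6
    d=Rt.inv().apply(np.array([x,y,z])-p)/.025
    print("t %.1f"%s["t"],"at",np.round(p,4),"yaw %.2f"%np.degrees(s["ee_rot"][2]),"F",np.round(s["force"],1),"w %.4f"%s["grip_width"])
    print(" turn",np.round(rv,2),"slide",np.round(d,2))
E
python3 -c "
from h import *
to(.6355,-.138,.2,7.2)"
```

```text
t 0.1 at [0.1675 0.6277 0.2448] yaw 165.06 F [ 0.6 -0.3 -0.2] w 0.0854
 turn [-0.000e+00  1.000e-02  2.631e+01] slide [14.73 32.73  1.79]
```

Request:
send_rows --slide '[[0,0,0],[0,0,0],[0,0,0],[0,0,0],[0,0,0],[0,0,0],[0,0,0],[0,0,0],[0,0,0],[0,0,0],[0,0,0],[0,0,0]]' --rot '[[0,0,1],[0,0,1],[0,0,1],[0,0,1],[0,0,1],[0,0,1],[0,0,1],[0,0,1],[0,0,1],[0,0,1],[0,0,1],[0,0,1]]' --hand '[-1,-1,-1,-1,-1,-1,-1,-1,-1,-1,-1,-1]'

```text
t: 1.35
ee_pos: [0.1676, 0.6279, 0.245]
ee_rot: [-3.141, 0.001, 1.62]
force: [0.1, -0.4, 0.8]
grip_width: 0.0855
```

Request:
send_rows --slide '[[0,0,0],[0,0,0],[0,0,0],[0,0,0],[0,0,0],[0,0,0],[0,0,0],[0,0,0],[0,0,0],[0,0,0],[0,0,0],[0,0,0]]' --rot '[[0,0,1],[0,0,1],[0,0,1],[0,0,1],[0,0,1],[0,0,1],[0,0,1],[0,0,1],[0,0,1],[0,0,1],[0,0,1],[0,0,1]]' --hand '[-1,-1,-1,-1,-1,-1,-1,-1,-1,-1,-1,-1]'

```text
t: 2.55
ee_pos: [0.1675, 0.6279, 0.245]
ee_rot: [3.141, 0.0, 0.363]
force: [0.2, -0.8, -0.3]
grip_width: 0.0852
```

Request:
send_rows --slide '[[0,0,0],[0,0,0],[0,0,0],[0.45,1,0],[0.45,1,0],[0.45,1,0],[0.45,1,0],[0.45,1,0],[0.45,1,0],[0.45,1,0],[0.45,1,0],[0.45,1,0]]' --rot '[[0,0,1],[0,0,1],[0,0,0.3],[0,0,0],[0,0,0],[0,0,0],[0,0,0],[0,0,0],[0,0,0],[0,0,0],[0,0,0],[0,0,0]]' --hand '[-1,-1,-1,-1,-1,-1,-1,-1,-1,-1,-1,-1]'

```text
t: 3.75
ee_pos: [0.2968, 0.4165, 0.2452]
ee_rot: [3.141, 0.0, 0.127]
force: [-0.4, -0.0, 0.9]
grip_width: 0.0852
```

Request:
send_rows --slide '[[0.45,1,0],[0.45,1,0],[0.45,1,0],[0.45,1,0],[0.45,1,0],[0.45,1,0],[0.45,1,0],[0.45,1,0],[0.45,1,0],[0.45,1,0],[0.45,1,0],[0.45,1,0]]' --rot '[[0,0,0],[0,0,0],[0,0,0],[0,0,0],[0,0,0],[0,0,0],[0,0,0],[0,0,0],[0,0,0],[0,0,0],[0,0,0],[0,0,0]]' --hand '[-1,-1,-1,-1,-1,-1,-1,-1,-1,-1,-1,-1]'

```text
t: 4.95
ee_pos: [0.4686, 0.136, 0.2453]
ee_rot: [-3.142, 0.0, 0.127]
force: [-0.3, 0.2, 0.1]
grip_width: 0.0856
```

```bash
python3 -c "
from h import *
to(.6355,-.138,.2,7.2)"
```

```text
t 5.0 at [0.4686 0.136  0.2453] yaw 7.25 F [-0.3  0.2  0.1] w 0.0856
 turn [-0.    0.    0.01] slide [ 5.25 11.71  1.81]
```

Request:
send_rows --slide '[[0.44,0.98,0.15],[0.44,0.98,0.15],[0.44,0.98,0.15],[0.44,0.98,0.15],[0.44,0.98,0.15],[0.44,0.98,0.15],[0.44,0.98,0.15],[0.44,0.98,0.15],[0.44,0.98,0.15],[0.44,0.98,0.15],[0.44,0.98,0.15],[0.44,0.9,0.15]]' --rot '[[0,0,0],[0,0,0],[0,0,0],[0,0,0],[0,0,0],[0,0,0],[0,0,0],[0,0,0],[0,0,0],[0,0,0],[0,0,0],[0,0,0]]' --hand '[-1,-1,-1,-1,-1,-1,-1,-1,-1,-1,-1,-1]'

```text
t: 6.15
ee_pos: [0.6364, -0.137, 0.1999]
ee_rot: [-3.141, 0.0, 0.126]
force: [0.5, 0.7, 0.0]
grip_width: 0.0857
```

```bash
cat >> h.py <<'E'
def tops(im,cl,lo,hi,zlo,zhi,band=.006,minpx=60):
    for m,c,k in comps(im,cl,zlo,zhi,lo,hi,minpx):
        p=cl[m]; zt=np.percentile(p[:,2],85); top=p[p[:,2]>zt-band]
        print(np.round(c),k,"ztop %.4f"%zt,*rect(top[:,:2]),np.round(im["color"][m].mean(0)))
E
python3 - <<'E'
from h import *
im=save("wrist","w1.png"); cl=cloud(im)
print(np.nanmedian(cl[...,2]))
tops(im,cl,(.53,-.25),(.75,0),.02,.075)
print(board(im))
to(.6355,-.138,.2,7.2)
E
```

```text
0.0009743957308671781
[201.  89.] 1630 ztop 0.0248 [728.1 -24.7] [61.5 24.8] -51.0 [158. 154. 155.]
[444.  91.] 232 ztop 0.0704 [ 745.7 -209.1] [21.5  2.3] 71.9 [73. 75. 73.]
[325. 220.] 4971 ztop 0.0576 [ 634.7 -137.2] [109.5  30. ] 5.8 [95. 97. 95.]
[180. 227.] 1100 ztop 0.0227 [611.1 -11.5] [57.6 23. ] 0.0 [168. 178. 187.]
[441. 277.] 174 ztop 0.0434 [ 596.5 -247.7] [14.   4.3] -1.8 [40. 62. 95.]
((array([ 621.6, -142.5]), array([148.3,  97.5]), -1.8), np.int32(9857))
t 6.2 at [ 0.6382 -0.1399  0.1993] yaw 7.19 F [-0.9 -2.1 -1.3] w 0.0853
 turn [ 0.01 -0.01 -0.  ] slide [-0.1  -0.09 -0.03]
```

View pics/w1.png

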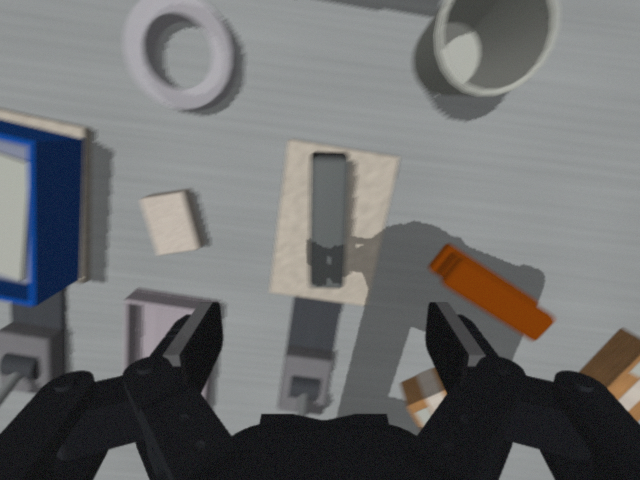

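The wrist view shows the stapler at px (328,220), centred between the fingers and aligned with the tool.

Request:
send_rows --slide '[[-0.1,-0.05,0.7],[0,0,0.9],[0,0,0.9],[0,0,0.9],[0,0,0.9],[0,0,0.9],[0,0,0.7],[0,0,0.6],[0,0,0],[0,0,0],[0,0,0]]' --rot '[[0,0,0.1],[0,0,0],[0,0,0],[0,0,0],[0,0,0],[0,0,0],[0,0,0],[0,0,0],[0,0,0],[0,0,0],[0,0,0]]' --hand '[-1,-1,-1,-1,-1,-1,-1,-1,-1,0.6,0.6]' --grip_force 60

```text
t: 7.3
ee_pos: [0.6341, -0.1351, 0.0388]
ee_rot: [3.141, -0.001, 0.116]
force: [-0.3, -0.7, -0.4]
grip_width: 0.059
```

Request:
send_rows --slide '[[0,0,0],[0,0,0],[0,0,0],[0,0,0],[0,0,0],[0,0,0]]' --rot '[[0,0,0],[0,0,0],[0,0,0],[0,0,0],[0,0,0],[0,0,0]]' --hand '[1,1,1,1,1,1]'

```text
t: 7.9
ee_pos: [0.634, -0.1351, 0.0387]
ee_rot: [3.141, -0.001, 0.116]
force: [-1.7, 1.1, 7.2]
grip_width: 0.0292
```

```bash
python3 - <<'E'
from h import *
to(.455,.005,.15,-3.1)
E
```

```text
t 7.9 at [ 0.634  -0.1351  0.0387] yaw 6.65 F [-1.7  1.1  7.2] w 0.0292
 turn [ 0.   -0.01  1.63] slide [-7.45 -5.21 -4.45]
```

Request:
send_rows --slide '[[0,0,-0.4],[0,0,-0.6],[0,0,-0.8],[0,0,-0.9],[0,0,-0.9],[0,0,-0.85],[0,0,0],[0,0,0],[0,0,0],[0,0,0]]' --rot '[[0,0,0],[0,0,0],[0,0,0],[0,0,0],[0,0,0],[0,0,0],[0,0,0.5],[0,0,0.6],[0,0,0.5],[0,0,0]]' --hand '[1,1,1,1,1,1,1,1,1,1]'

```text
t: 8.9
ee_pos: [0.6336, -0.135, 0.1504]
ee_rot: [3.141, -0.001, -0.052]
force: [-0.3, 0.1, -2.4]
grip_width: 0.0291
```

Request:
send_rows --slide '[[-0.35,-0.25,0],[-0.7,-0.5,0],[-0.7,-0.5,0],[-0.7,-0.5,0],[-0.7,-0.5,0],[-0.7,-0.5,0],[-0.7,-0.5,0],[-0.7,-0.5,0],[-0.7,-0.5,0],[-0.7,-0.5,0],[-0.7,-0.5,0],[0,0,0]]' --rot '[[0,0,0],[0,0,0],[0,0,0],[0,0,0],[0,0,0],[0,0,0],[0,0,0],[0,0,0],[0,0,0],[0,0,0],[0,0,0],[0,0,0]]' --hand '[1,1,1,1,1,1,1,1,1,1,1,1]'

```text
t: 10.1
ee_pos: [0.4535, 0.0069, 0.1492]
ee_rot: [-3.141, 0.002, -0.049]
force: [-0.3, -1.1, -1.9]
grip_width: 0.0293
```

```bash
python3 - <<'E'
from h import *
im=save("wrist","w2.png"); save("top","top2.png"); im=save("scene","scene2.png")
to(.455,.005,.15,-3.1)
to(.455,.005,.036,-3.1)
E
```

```text
t 10.2 at [0.4571 0.0055 0.1495] yaw -2.88 F [ 0.2 -0.7 -1.5] w 0.0290
 turn [ 0.   -0.01  0.04] slide [-0.08  0.03 -0.02]
t 10.2 at [0.4571 0.0055 0.1495] yaw -2.88 F [ 0.2 -0.7 -1.5] w 0.0290
 turn [ 0.   -0.01  0.04] slide [-0.08  0.03  4.54]
```

View pics/w2.png

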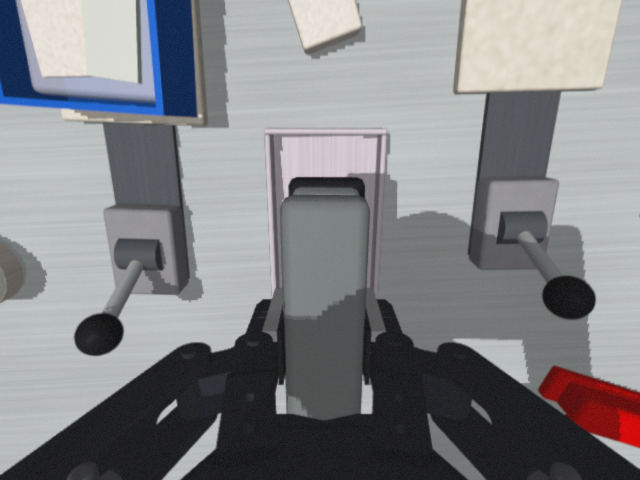

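View pics/scene2.png

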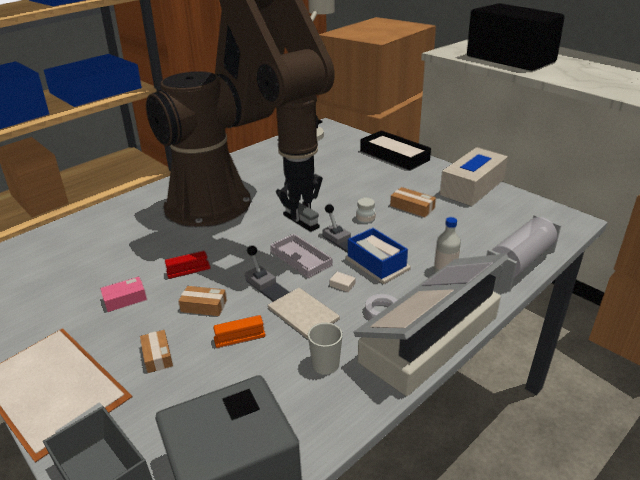

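The wrist view shows the stapler held over the tray (tray px x 268–386), parallel to it. I lower it now.

Request:
send_rows --slide '[[0,0,0.5],[0,0,0.8],[0,0,0.8],[0,0,0.8],[0,0,0.8],[0,0,0.5],[0,0,0.3],[0,0,0.2],[0,0,0],[0,0,0]]' --rot '[[0,0,0],[0,0,0],[0,0,0],[0,0,0],[0,0,0],[0,0,0],[0,0,0],[0,0,0],[0,0,0],[0,0,0]]' --hand '[1,1,1,1,1,1,1,1,1,1]'

```text
t: 11.25
ee_pos: [0.457, 0.0054, 0.0319]
ee_rot: [-3.142, -0.001, -0.051]
force: [-0.1, -0.2, -2.6]
grip_width: 0.0293
```

```bash
python3 - <<'E'
from h import *
to(.455,.005,.0307,-3.1)
im=load("top2.png"); print(board(im)); print(board(load("w2.png"))); print(board(load("scene2.png")))
E
```

```text
t 11.2 at [0.457  0.0054 0.0319] yaw -2.95 F [-0.1 -0.2 -2.6] w 0.0293
 turn [-0.   -0.01  0.03] slide [-0.08  0.02  0.05]
((array([ 621.1, -143.7]), array([151.6, 100.5]), -1.6), np.int32(2192))
((array([ 572.4, -138.6]), array([102.5,  54.7]), 86.8), np.int32(13934))
((array([ 624.4, -145.7]), array([153.8, 101.5]), -1.8), np.int32(1666))
```

Request:
send_rows --slide '[[0,0,0.04],[0,0,0],[0,0,0],[0,0,0]]' --rot '[[0,0,0],[0,0,0],[0,0,0],[0,0,0]]' --hand '[1,0.1,0.1,0.1]'

```text
t: 11.65
ee_pos: [0.4568, 0.0055, 0.0308]
ee_rot: [3.142, -0.0, -0.051]
force: [0.2, 0.1, -0.2]
grip_width: 0.0385
```

Request:
send_rows --slide '[[0,0,-0.4],[0,0,-0.6],[0,0,-0.8],[0,0,-1],[0,0,-1],[0,0,-1],[0,0,-1],[0,0,-1],[0,0,0]]' --rot '[[0,0,0],[0,0,0],[0,0,0],[0,0,0],[0,0,0],[0,0,0],[0,0,0],[0,0,0],[0,0,0]]' --hand '[0.1,0.1,0.1,0.1,0,-0.5,-1,-1,-1]'

```text
t: 12.55
ee_pos: [0.4581, 0.0055, 0.204]
ee_rot: [3.142, -0.005, -0.051]
force: [0.1, -0.3, -1.0]
grip_width: 0.0858
```

```bash
python3 - <<'E'
from h import *
im=save("wrist","w3.png"); cl=cloud(im)
tops(im,cl,(.34,-.06),(.56,.07),.03,.075)
save("top","top3.png")
to(.490,.4395,.2,9.6)
E
```

```text
[325. 219.] 4439 ztop 0.0496 [457.4   5.5] [109.7  30. ] -3.5 [100. 100.  97.]
t 12.7 at [0.4568 0.0055 0.2014] yaw -2.94 F [0.7 0.9 0.5] w 0.0852
 turn [ 0.   -0.02 -2.09] slide [  4.2  -16.89   0.06]
```

View pics/w3.png

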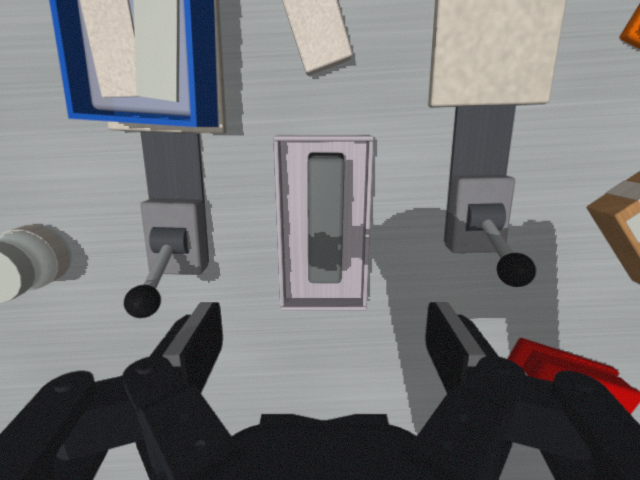

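The stapler lies flat in the tray. Next is carton_1.

Request:
send_rows --slide '[[0,0,0],[0,0,0],[0,0,0],[0.25,-1,0],[0.25,-1,0],[0.25,-1,0],[0.25,-1,0],[0.25,-1,0],[0.25,-1,0],[0.25,-1,0],[0.25,-1,0],[0.25,-1,0]]' --rot '[[0,0,-0.7],[0,0,-0.7],[0,0,-0.7],[0,0,0],[0,0,0],[0,0,0],[0,0,0],[0,0,0],[0,0,0],[0,0,0],[0,0,0],[0,0,0]]' --hand '[-1,-1,-1,-1,-1,-1,-1,-1,-1,-1,-1,-1]'

```text
t: 13.85
ee_pos: [0.4736, 0.2376, 0.1995]
ee_rot: [3.141, 0.002, 0.169]
force: [0.1, -0.0, -0.7]
grip_width: 0.0857
```

Request:
send_rows --slide '[[0.25,-1,0],[0.25,-1,0],[0.25,-1,0],[0.25,-1,0],[0.25,-1,0],[0.25,-1,0],[0.25,-1,0],[0.2,-0.9,0],[0,0,0],[0,0,0]]' --rot '[[0,0,0],[0,0,0],[0,0,0],[0,0,0],[0,0,0],[0,0,0],[0,0,0],[0,0,0],[0,0,0],[0,0,0]]' --hand '[-1,-1,-1,-1,-1,-1,-1,-1,-1,-1]'

```text
t: 14.85
ee_pos: [0.4886, 0.4393, 0.1992]
ee_rot: [3.14, 0.002, 0.169]
force: [-0.0, -0.9, 0.4]
grip_width: 0.0856
```

```bash
python3 - <<'E'
from h import *
im=save("wrist","w4.png"); cl=cloud(im)
tops(im,cl,(.38,.36),(.6,.55),.02,.075)
to(.490,.4395,.025,9.6)
E
```

```text
[322. 214.] 11455 ztop 0.0408 [488.5 441.6] [124.4  68.1] 9.7 [ 99. 125. 151.]
t 14.9 at [0.4887 0.4388 0.1995] yaw 9.67 F [-0.1 -0.2  0.1] w 0.0852
 turn [0.01 0.02 0.01] slide [ 0.05 -0.02  6.98]
```

View pics/w4.png

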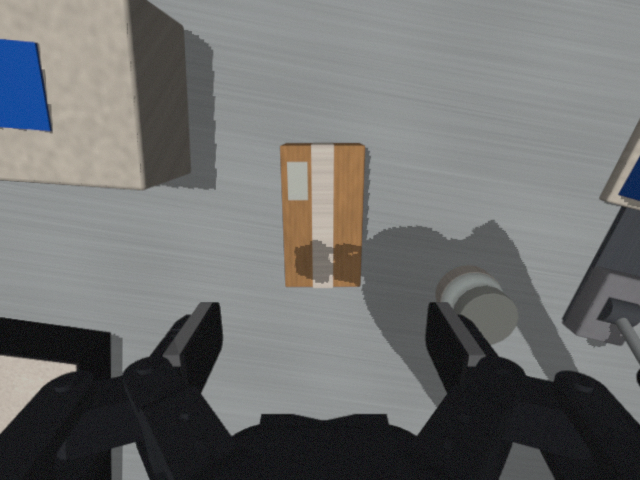

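Request:
send_rows --slide '[[0,-0.1,0.6],[0,0,1],[0,0,1],[0,0,1],[0,0,1],[0,0,1],[0,0,0.8],[0,0,0.5],[0,0,0.2],[0,0,0],[0,0,0],[0,0,0]]' --rot '[[0,0,0],[0,0,0],[0,0,0],[0,0,0],[0,0,0],[0,0,0],[0,0,0],[0,0,0],[0,0,0],[0,0,0],[0,0,0],[0,0,0]]' --hand '[-1,-1,-1,-1,-1,-1,-1,-1,-1,-1,-0.4,-0.2]' --grip_force 60

```text
t: 16.1
ee_pos: [0.4895, 0.4425, 0.0244]
ee_rot: [-3.141, -0.001, 0.169]
force: [0.6, 0.0, -2.3]
grip_width: 0.0668
```

Request:
send_rows --slide '[[0,0,0],[0,0,0],[0,0,0],[0,0,0],[0,0,0],[0,0,0]]' --rot '[[0,0,0],[0,0,0],[0,0,0],[0,0,0],[0,0,0],[0,0,0]]' --hand '[0,1,1,1,1,1]'

```text
t: 16.7
ee_pos: [0.4895, 0.4425, 0.0243]
ee_rot: [-3.141, -0.002, 0.169]
force: [-0.4, -1.1, 7.1]
grip_width: 0.0667
```

```bash
python3 - <<'E'
from h import *
to(.6215,-.143,.15,-1.8)
E
```

```text
t 16.7 at [0.4895 0.4425 0.0243] yaw 9.66 F [-0.4 -1.1  7.1] w 0.0667
 turn [-0.01 -0.01  1.91] slide [ 6.01 23.24 -5.03]
```

Request:
send_rows --slide '[[0,0,-0.3],[0,0,-0.6],[0,0,-0.8],[0,0,-0.9],[0,0,-0.9],[0,0,-0.9],[0,0,-0.6],[0,0,0],[0,0,0],[0,0,0],[0,0,0]]' --rot '[[0,0,0],[0,0,0],[0,0,0],[0,0,0],[0,0,0],[0,0,0],[0,0,0],[0,0,0.6],[0,0,0.7],[0,0,0.6],[0,0,0]]' --hand '[1,1,1,1,1,1,1,1,1,1,1]'

```text
t: 17.8
ee_pos: [0.4888, 0.4421, 0.1487]
ee_rot: [-3.141, -0.0, -0.032]
force: [-1.5, -0.5, -2.1]
grip_width: 0.0669
```

Request:
send_rows --slide '[[0.1,0.4,0],[0.25,0.95,0],[0.25,0.95,0],[0.25,0.95,0],[0.25,0.95,0],[0.25,0.95,0],[0.25,0.95,0],[0.25,0.95,0],[0.25,0.95,0],[0.25,0.95,0],[0.25,0.95,0],[0.25,0.95,0]]' --rot '[[0,0,0],[0,0,0],[0,0,0],[0,0,0],[0,0,0],[0,0,0],[0,0,0],[0,0,0],[0,0,0],[0,0,0],[0,0,0],[0,0,0]]' --hand '[1,1,1,1,1,1,1,1,1,1,1,1]'

```text
t: 19.0
ee_pos: [0.5518, 0.1672, 0.1482]
ee_rot: [3.141, 0.0, -0.029]
force: [-0.8, 0.0, -2.2]
grip_width: 0.0668
```

Request:
send_rows --slide '[[0.25,0.95,0],[0.25,0.95,0],[0.25,0.95,0],[0.25,0.95,0],[0.25,0.95,0],[0.25,0.95,0],[0.25,0.95,0],[0.25,0.95,0],[0.25,0.95,0],[0.25,0.95,0],[0.25,0.95,0],[0.2,0.6,0]]' --rot '[[0,0,0],[0,0,0],[0,0,0],[0,0,0],[0,0,0],[0,0,0],[0,0,0],[0,0,0],[0,0,0],[0,0,0],[0,0,0],[0,0,0]]' --hand '[1,1,1,1,1,1,1,1,1,1,1,1]'

```text
t: 20.2
ee_pos: [0.617, -0.1116, 0.1482]
ee_rot: [3.141, -0.0, -0.03]
force: [0.5, 0.3, -2.5]
grip_width: 0.0665
```

```bash
python3 - <<'E'
from h import *
manip.state(); im=save("wrist","w5.png"); cl=cloud(im)
to(.6215,-.143,.037,-1.8)
E
```

```text
t 20.2 at [ 0.6179 -0.1131  0.1483] yaw -1.75 F [ 0.9 -3.4 -1.6] w 0.0668
 turn [ 0.01 -0.01  0.01] slide [0.18 1.19 4.45]
```

View pics/w5.png

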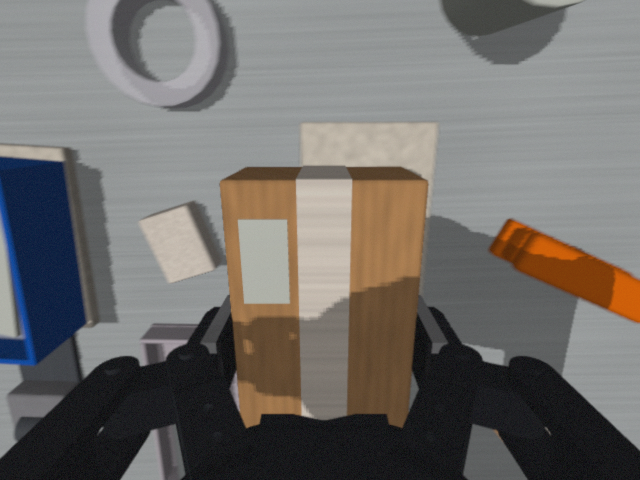

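Request:
send_rows --slide '[[0.1,0.5,0],[0.12,0.7,0],[0,0,1],[0,0,1],[0,0,0],[0,0,0]]' --rot '[[0,0,0],[0,0,0],[0,0,0],[0,0,0],[0,0,0],[0,0,0]]' --hand '[1,1,1,1,1,1]'

```text
t: 20.85
ee_pos: [0.6216, -0.1399, 0.0982]
ee_rot: [-3.141, 0.001, -0.03]
force: [1.4, 0.5, -2.5]
grip_width: 0.0667
```

```bash
python3 - <<'E'
from h import *
manip.state(); im=save("wrist","w6.png"); cl=cloud(im)
print(rect(cl[(cl[...,2]>.1)&(cl[...,2]<.13)&(abs(cl[...,0]-.62)<.09)&(abs(cl[...,1]+.143)<.06)][:,:2]))
im=save("top","top6.png"); cl=cloud(im); tops(im,cl,(.53,-.22),(.72,-.08),.09,.14)
to(.6225,-.143,.0365,-1.8)
E
```

```text
(array([ 632.9, -139.4]), array([100.9,  94.8]), -1.2)
t 20.9 at [ 0.6225 -0.14    0.0993] yaw -1.72 F [ 0.6  0.1 -1.6] w 0.0669
 turn [ 0.   -0.01  0.01] slide [0.   0.12 2.51]
```

View pics/w6.png

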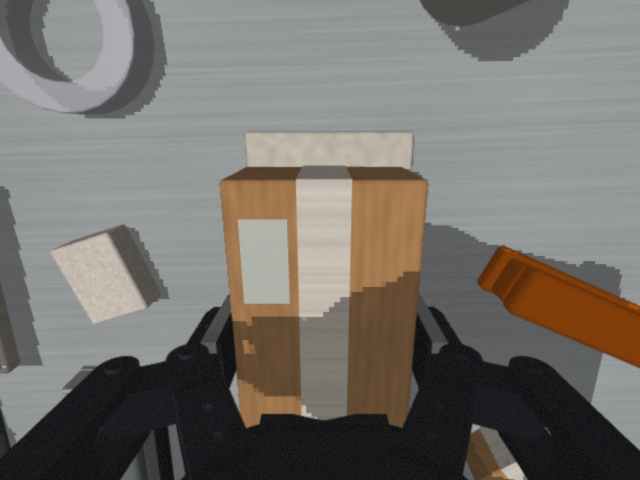

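Request:
send_rows --slide '[[0,0.12,0.5],[0,0,0.7],[0,0,0.6],[0,0,0.4],[0,0,0.2],[0,0,0.08],[0,0,0],[0,0,0]]' --rot '[[0,0,0],[0,0,0],[0,0,0],[0,0,0],[0,0,0],[0,0,0],[0,0,0],[0,0,0]]' --hand '[1,1,1,1,1,1,1,1]'

```text
t: 21.75
ee_pos: [0.622, -0.1428, 0.0364]
ee_rot: [3.141, -0.001, -0.03]
force: [-0.9, 0.2, -1.8]
grip_width: 0.067
```

```bash
python3 - <<'E'
from h import *
to(.6225,-.143,.0363,-1.8)
E
```

```text
t 21.8 at [ 0.622  -0.1428  0.0364] yaw -1.74 F [-0.9  0.2 -1.8] w 0.0670
 turn [ 0.   -0.01  0.01] slide [0.02 0.01 0.  ]
```

Request:
send_rows --slide '[[0.02,0,0.04],[0,0,0.02],[0,0,0],[0,0,0],[0,0,0],[0,0,0],[0,0,0]]' --rot '[[0,0,0],[0,0,0],[0,0,0],[0,0,0],[0,0,0],[0,0,0],[0,0,0]]' --hand '[1,1,1,-1,-1,-1,-1]'

```text
t: 22.45
ee_pos: [0.6222, -0.1427, 0.0345]
ee_rot: [3.142, -0.0, -0.03]
force: [0.2, 0.4, -0.1]
grip_width: 0.0855
```

Request:
send_rows --slide '[[0,0,-0.4],[0,0,-0.8],[0,0,-1],[0,0,-1],[0,0,-1],[0,0,-1],[0,0,-1],[0,0,-0.6],[0,0,0],[0,0,0]]' --rot '[[0,0,0],[0,0,0],[0,0,0],[0,0,0],[0,0,0],[0,0,0],[0,0,0],[0,0,0],[0,0,0],[0,0,0]]' --hand '[-1,-1,-1,-1,-1,-1,-1,-1,-1,-1]'

```text
t: 23.45
ee_pos: [0.6219, -0.1426, 0.2042]
ee_rot: [-3.142, 0.0, -0.03]
force: [0.1, 0.4, -1.3]
grip_width: 0.0853
```

```bash
python3 - <<'E'
from h import *
im=save("wrist","w7.png"); cl=cloud(im); tops(im,cl,(.53,-.22),(.72,-.08),.03,.075); 
im=save("top","top7.png"); cl=cloud(im); tops(im,cl,(.53,-.22),(.72,-.08),.03,.075); print(board(im))
tops(im,cl,(.38,-.55),(.56,-.22),.02,.06)
to(.4277,-.2965,.2,37)
E
```

```text
[324. 217.] 11943 ztop 0.0528 [ 621.2 -141.7] [124.5  68.2] -1.9 [101. 129. 155.]
((array([716.9, -59.2]), array([0., 0.]), 0.0), np.int32(1))
[453. 222.] 76 ztop 0.0470 [ 553.4 -331.8] [36.7 12.2] -89.8 [ 29.  74. 160.]
[511. 246.] 945 ztop 0.0374 [ 499.3 -468.8] [90.6 56.3] -22.6 [152. 192. 225.]
t 23.6 at [ 0.6215 -0.1426  0.2033] yaw -1.75 F [-0.1  0.6  0.1] w 0.0851
 turn [-0.01  0.02 -6.46] slide [-9.9   0.25  0.13]
```

View pics/w7.png

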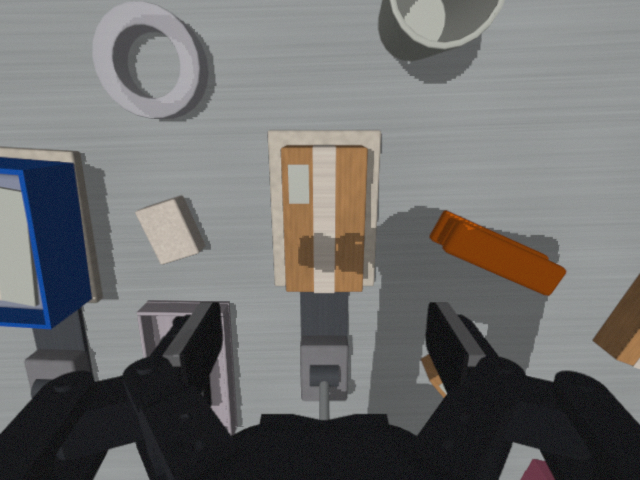

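The wrist view shows carton_1 square on the board at px (324,217), with some of the forward overlap due to parallax. I check centring against the board rim.

```bash
python3 - <<'E'
from h import *
im=load("w7.png"); cl=cloud(im); c=im["color"].astype(int)
m=((c[...,2]-c[...,0])>6)&(c[...,2]>110)&(cl[...,2]>.006)&(cl[...,2]<.018)&(abs(cl[...,0]-.62)<.09)&(abs(cl[...,1]+.14)<.07)
m=cv2.morphologyEx(m.astype(np.uint8),cv2.MORPH_OPEN,np.ones((3,3)))
v,u=np.nonzero(m); p=plane(im,u,v,.012)[:,:2]; print(rect(p))
a=np.radians(-1.8); d=p-np.array([.6215,-.1425]); X=d@[np.cos(a),np.sin(a)]; Y=d@[-np.sin(a),np.cos(a)]
print(np.percentile(X,[0,.5,99.5,100]),np.percentile(Y,[0,.5,99.5,100]))
E
```

```text
(array([ 621.3, -141.7]), array([148.2,  99.2]), -1.8)
[-0.074388   -0.07329221  0.07383727  0.07383918] [-0.04880891 -0.04859873  0.05018663  0.0503838 ]
```

Request:
send_rows --slide '[[0,0,0],[0,0,0],[0,0,0],[0,0,0],[0,0,0],[0,0,0],[0,0,0],[-0.5,0,0],[-1,0,0],[-1,0,0],[-1,0,0],[-1,0,0]]' --rot '[[0,0,-1],[0,0,-1],[0,0,-1],[0,0,-1],[0,0,-1],[0,0,-1],[0,0,-0.45],[0,0,0],[0,0,0],[0,0,0],[0,0,0],[0,0,0]]' --hand '[-1,-1,-1,-1,-1,-1,-1,-1,-1,-1,-1,-1]'

```text
t: 24.75
ee_pos: [0.5303, -0.211, 0.2038]
ee_rot: [-3.14, 0.001, 0.643]
force: [0.0, -0.4, 0.4]
grip_width: 0.0856
```

Request:
send_rows --slide '[[-1,0,0],[-1,0.1,0],[-1,0.1,0],[-1,0.05,0.1],[-1,0,0],[-0.4,0,0],[0,0,0],[0,0,0]]' --rot '[[0,0,0],[0,0,0],[0,0,0],[0,0,0],[0,0,0],[0,0,0],[0,0,0],[0,0,0]]' --hand '[-1,-1,-1,-1,-1,-1,-1,-1]'

```text
t: 25.55
ee_pos: [0.4283, -0.2964, 0.2019]
ee_rot: [-3.141, -0.0, 0.644]
force: [-0.6, -0.5, -0.2]
grip_width: 0.0854
```

```bash
python3 - <<'E'
from h import *
im=save("wrist","w8.png"); cl=cloud(im)
tops(im,cl,(.34,-.4),(.52,-.2),.02,.06)
to(.4277,-.2965,.022,37)
E
```

```text
[324. 217.] 7801 ztop 0.0368 [ 426.5 -296.7] [100.7  60.1] 36.5 [113. 142. 169.]
t 25.6 at [ 0.4286 -0.2962  0.202 ] yaw 36.94 F [ 0.2  0.6 -1. ] w 0.0853
 turn [-0.   -0.   -0.01] slide [-0.04 -0.01  7.2 ]
```

View pics/w8.png

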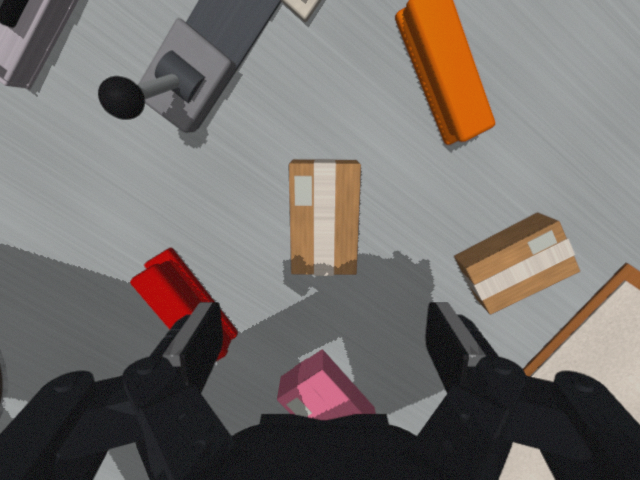

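```bash
python3 - <<'E'
from h import *
a=np.radians(36.9);C=np.array([.4265,-.2967])
im=load("top0.png"); cl=cloud(im); c=im["color"].astype(int)
for nm,m in(("red",(c[...,2]>90)&(c[...,1]<40)),("pink",(c[...,2]>130)&(c[...,0]>70)&(c[...,1]<90))):
    m&=(cl[...,2]>.01)&(cl[...,0]<.5)&(cl[...,0]>.2)&(cl[...,1]<-.1)
    p=cl[m][:,:2]-C; X=p@[np.cos(a),np.sin(a)]; Y=p@[np.sin(a),-np.cos(a)]
    print(nm,m.sum(),"x",X.min(),X.max(),"y",Y.min(),Y.max(), cl[m][:,2].max())
    k=np.argsort(np.hypot(X,Y))[:3]; print(X[k],Y[k])
    k=X>-.06; print(Y[k].min() if k.any() else None, Y[k].max() if k.any() else None)
E
```

```text
red 647 x -0.1428843031046717 -0.03634987032875472 y -0.17308788389212124 -0.09600801741435791 0.05336059773769398
[-0.06674073 -0.07634541 -0.08122588] [-0.1315155  -0.12654011 -0.12355037]
-0.17308788389212124 -0.1383765767839207
pink 1033 x -0.26603112213488933 -0.15487003144483177 y -0.04586728370825548 0.05754937113350683 0.04410748646868158
[-0.15487003 -0.15594681 -0.15595436] [-0.0004194   0.00086912 -0.00295258]
None None
```

Carton_3 is at px (324,217), aligned with the tool, and the red stapler is at least 40 mm clear of the fingers. I descend and grip.

Request:
send_rows --slide '[[-0.07,0,0.6],[0,0,1],[0,0,1],[0,0,1],[0,0,1],[0,0,1],[0,0,0.8],[0,0,0.5],[0,0,0.25],[0,0,0],[0,0,0],[0,0,0]]' --rot '[[0,0,0.05],[0,0,0],[0,0,0],[0,0,0],[0,0,0],[0,0,0],[0,0,0],[0,0,0],[0,0,0],[0,0,0],[0,0,0],[0,0,0]]' --hand '[-1,-1,-1,-1,-1,-1,-1,-1,-1,-1,-0.4,-0.2]' --grip_force 60

```text
t: 26.8
ee_pos: [0.4273, -0.2979, 0.0242]
ee_rot: [3.14, -0.0, 0.64]
force: [1.4, -3.2, 56.4]
grip_width: 0.0595
```

Request:
send_rows --slide '[[0,0,0],[0,0,0],[0,0,0],[0,0,0],[0,0,0],[0,0,0]]' --rot '[[0,0,0],[0,0,0],[0,0,0],[0,0,0],[0,0,0],[0,0,0]]' --hand '[0,1,1,1,1,1]'

```text
t: 27.4
ee_pos: [0.4273, -0.2979, 0.0244]
ee_rot: [3.14, -0.0, 0.64]
force: [0.9, 1.2, 7.6]
grip_width: 0.0589
```

```bash
python3 - <<'E'
from h import *
to(.6225,-.142,.15,-1.8)
E
```

```text
t 27.4 at [ 0.4273 -0.2979  0.0244] yaw 36.65 F [0.9 1.2 7.6] w 0.0589
 turn [ 0.01 -0.01  6.41] slide [ 7.61 -6.48 -5.02]
```

Request:
send_rows --slide '[[0,0,-0.3],[0,0,-0.6],[0,0,-0.8],[0,0,-0.9],[0,0,-0.9],[0,0,-0.9],[0,0,-0.6],[0,0,0]]' --rot '[[0,0,0],[0,0,0],[0,0,0],[0,0,0],[0,0,0],[0,0,0],[0,0,0],[0,0,0]]' --hand '[1,1,1,1,1,1,1,1]'

```text
t: 28.2
ee_pos: [0.4277, -0.2983, 0.1509]
ee_rot: [3.138, -0.001, 0.64]
force: [0.2, -0.3, -1.5]
grip_width: 0.0589
```

Request:
send_rows --slide '[[0,0,0],[0,0,0],[0,0,0],[0,0,0],[0,0,0],[0,0,0],[0,0,0],[0,0,0],[0,0,0]]' --rot '[[0,0,0.5],[0,0,0.8],[0,0,0.8],[0,0,0.9],[0,0,0.9],[0,0,0.9],[0,0,0.9],[0,0,0.7],[0,0,0]]' --hand '[1,1,1,1,1,1,1,1,1]'

```text
t: 29.1
ee_pos: [0.4264, -0.2973, 0.1478]
ee_rot: [-3.141, 0.001, -0.032]
force: [0.8, 0.2, -1.1]
grip_width: 0.0591
```

Request:
send_rows --slide '[[0.35,-0.3,0],[0.8,-0.7,0],[0.8,-0.7,0],[0.8,-0.7,0],[0.8,-0.7,0],[0.8,-0.7,0],[0.8,-0.7,0],[0.8,-0.7,0],[0.8,-0.7,0],[0.8,-0.6,0],[0,0,0],[0,0,0]]' --rot '[[0,0,0],[0,0,0],[0,0,0],[0,0,0],[0,0,0],[0,0,0],[0,0,0],[0,0,0],[0,0,0],[0,0,0],[0,0,0],[0,0,0]]' --hand '[1,1,1,1,1,1,1,1,1,1,1,1]'

```text
t: 30.3
ee_pos: [0.6204, -0.1399, 0.1478]
ee_rot: [-3.141, 0.001, -0.028]
force: [-0.4, 0.0, -1.5]
grip_width: 0.0587
```

```bash
python3 - <<'E'
from h import *
save("wrist","w9.png")
to(.6225,-.142,.0765,-1.8)
E
```

```text
t 30.4 at [ 0.6199 -0.1404  0.1479] yaw -1.64 F [ 0.5  0.5 -3. ] w 0.0590
 turn [-0.    0.01  0.03] slide [0.11 0.06 2.85]
```

View pics/w9.png

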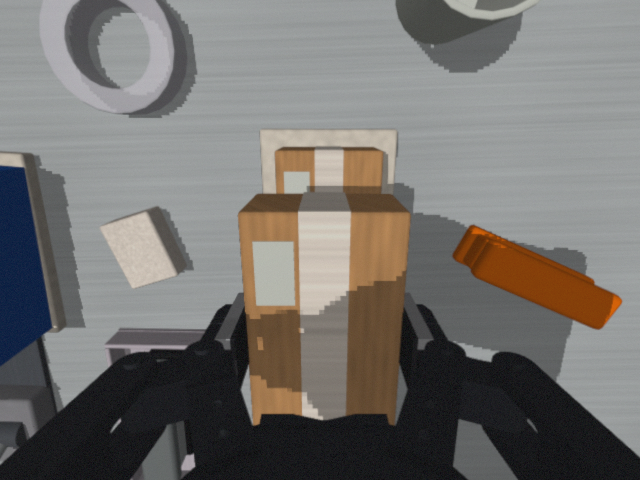

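Request:
send_rows --slide '[[0.05,0.08,0.4],[0,0,0.7],[0,0,0.7],[0,0,0.5],[0,0,0.3],[0,0,0.15],[0,0,0],[0,0,0]]' --rot '[[0,0,0.03],[0,0,0],[0,0,0],[0,0,0],[0,0,0],[0,0,0],[0,0,0],[0,0,0]]' --hand '[1,1,1,1,1,1,1,1]'

```text
t: 31.15
ee_pos: [0.6219, -0.143, 0.08]
ee_rot: [3.141, -0.001, -0.034]
force: [-0.5, -0.1, -1.2]
grip_width: 0.059
```

```bash
python3 - <<'E'
from h import *
to(.6212,-.1425,.0764,-1.8)
E
```

```text
t 31.1 at [ 0.6219 -0.143   0.08  ] yaw -1.92 F [-0.5 -0.1 -1.2] w 0.0590
 turn [ 0.   -0.01 -0.02] slide [-0.03 -0.02  0.15]
```

Request:
send_rows --slide '[[-0.02,-0.02,0.1],[0,0,0.06],[0,0,0.02],[0,0,0],[0,0,0]]' --rot '[[0,0,-0.02],[0,0,0],[0,0,0],[0,0,0],[0,0,0]]' --hand '[1,1,1,1,1]'

```text
t: 31.65
ee_pos: [0.6214, -0.1424, 0.0764]
ee_rot: [3.141, -0.001, -0.031]
force: [-4.8, 2.5, 17.5]
grip_width: 0.059
```

Request:
send_rows --slide '[[0,0,-0.03],[0,0,0],[0,0,0],[0,0,0],[0,0,0]]' --rot '[[0,0,0],[0,0,0],[0,0,0],[0,0,0],[0,0,0]]' --hand '[1,-0.5,-0.8,-1,-1]'

```text
t: 32.15
ee_pos: [0.6211, -0.1424, 0.0757]
ee_rot: [3.142, 0.0, -0.031]
force: [-0.1, 0.6, -0.0]
grip_width: 0.0857
```

Request:
send_rows --slide '[[0,0,-0.3],[0,0,-0.7],[0,0,-1],[0,0,-1],[0,0,-1],[0,0,-1],[0,0,-0.6],[0,0,0],[0,0,0]]' --rot '[[0,0,0],[0,0,0],[0,0,0],[0,0,0],[0,0,0],[0,0,0],[0,0,0],[0,0,0],[0,0,0]]' --hand '[-1,-1,-1,-1,-1,-1,-1,-1,-1]'

```text
t: 33.05
ee_pos: [0.6209, -0.1424, 0.2154]
ee_rot: [-3.142, 0.0, -0.031]
force: [0.3, -0.2, 0.2]
grip_width: 0.0853
```

```bash
python3 - <<'E'
from h import *
im=save("wrist","w10.png"); cl=cloud(im); tops(im,cl,(.53,-.22),(.72,-.08),.07,.11); tops(im,cl,(.53,-.22),(.72,-.08),.045,.062,minpx=20)
im=save("top","top10.png"); cl=cloud(im)
tops(im,cl,(.38,-.58),(.58,-.36),.02,.06)
to(.4993,-.4686,.2,-22.5)
E
```

```text
[323. 226.] 10093 ztop 0.0888 [ 620.8 -141.1] [100.7  60. ] -2.1 [102. 127. 152.]
[324. 153.] 1449 ztop 0.0530 [ 674.5 -143.2] [67.7 17.5] 87.9 [ 99. 131. 162.]
[511. 246.] 945 ztop 0.0371 [ 499.4 -468.6] [89.8 56.3] -22.1 [152. 191. 225.]
t 33.1 at [ 0.6204 -0.1422  0.2145] yaw -1.80 F [-0.7  0.1  0.5] w 0.0854
 turn [-0.    0.02  3.45] slide [ 0.52 13.91  0.58]
```

View pics/w10.png

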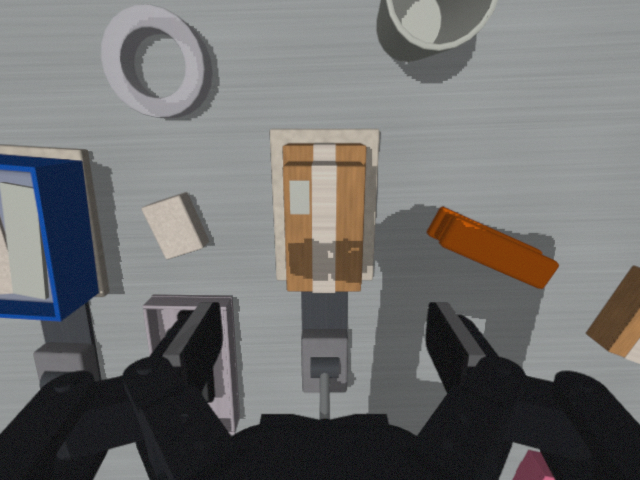

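View pics/top10.png

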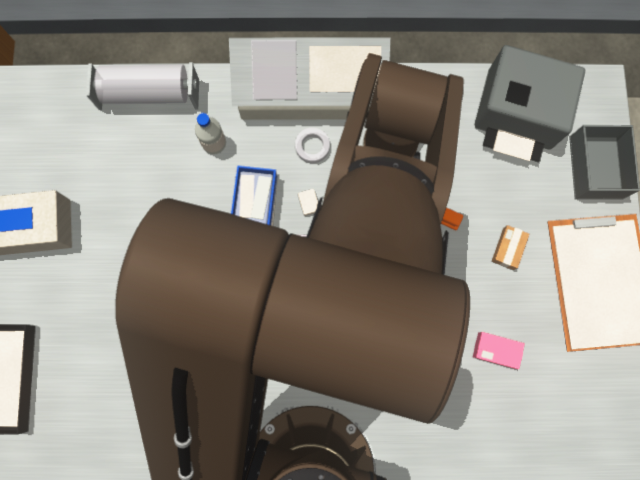

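The wrist view shows carton_3 centred on carton_1 (px 323,226). The top view shows carton_4 still at px (511,246). I go to carton_4.

Request:
send_rows --slide '[[0,0,0],[0,0,0],[0,0,0],[0,0,0],[0.05,1,0],[0.05,1,0],[0.05,1,0],[0.05,1,0],[0.05,1,0],[0.05,1,0],[0.05,1,0],[0.05,1,0]]' --rot '[[0,0,0.9],[0,0,0.9],[0,0,0.9],[0,0,0.7],[0,0,0],[0,0,0],[0,0,0],[0,0,0],[0,0,0],[0,0,0],[0,0,0],[0,0,0]]' --hand '[-1,-1,-1,-1,-1,-1,-1,-1,-1,-1,-1,-1]'

```text
t: 34.35
ee_pos: [0.5538, -0.332, 0.2144]
ee_rot: [-3.141, 0.002, -0.388]
force: [-0.1, 0.6, 0.4]
grip_width: 0.0854
```

Request:
send_rows --slide '[[0.05,1,0.1],[0.05,1,0.1],[0,1,0.1],[0,1,0.1],[0,1,0.1],[0,0.9,0.1],[0,0,0],[0,0,0]]' --rot '[[0,0,0],[0,0,0],[0,0,0],[0,0,0],[0,0,0],[0,0,0],[0,0,0],[0,0,0]]' --hand '[-1,-1,-1,-1,-1,-1,-1,-1]'

```text
t: 35.15
ee_pos: [0.5007, -0.4686, 0.1994]
ee_rot: [-3.141, 0.002, -0.389]
force: [0.2, -0.2, 0.4]
grip_width: 0.0851
```

```bash
python3 - <<'E'
from h import *
im=save("wrist","w11.png"); cl=cloud(im)
tops(im,cl,(.38,-.58),(.6,-.36),.02,.06)
to(.4994,-.4686,.022,-22.4)
E
```

```text
[330. 155.] 7550 ztop 0.0349 [ 545.7 -491.4] [89. 56.] -22.3 [112. 140. 166.]
t 35.2 at [ 0.5011 -0.4682  0.1998] yaw -22.22 F [ 0.2 -0.2  0.4] w 0.0854
 turn [-0.01  0.01  0.03] slide [-0.06  0.04  7.11]
```

View pics/w11.png

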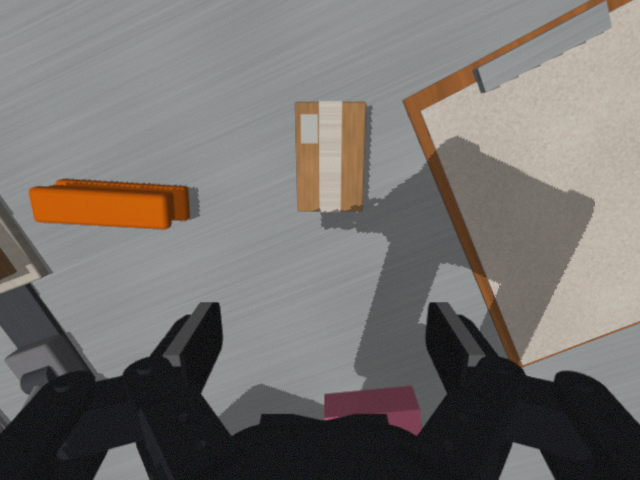

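Carton_4 has been knocked, and the wrist view now has it at px (330,155), world (545.7, -491.4), yaw -22.3. I re-aim and re-check.

```bash
python3 - <<'E'
from h import *
to(.5457,-.4914,.15,-22.4)
E
```

```text
t 35.2 at [ 0.5011 -0.4682  0.1998] yaw -22.22 F [ 0.2 -0.2  0.4] w 0.0854
 turn [-0.01  0.01  0.03] slide [2.   0.18 1.99]
```

Request:
send_rows --slide '[[0.6,0.06,0],[0.8,0.06,0],[0.6,0.06,0.4],[0,0,0.6],[0,0,0],[0,0,0]]' --rot '[[0,0,0.02],[0,0,0],[0,0,0],[0,0,0],[0,0,0],[0,0,0]]' --hand '[-0.7,-0.7,-0.7,-0.7,-0.7,-0.7]'

```text
t: 35.8
ee_pos: [0.5451, -0.4908, 0.175]
ee_rot: [-3.141, 0.002, -0.389]
force: [-0.6, -0.6, 0.2]
grip_width: 0.0729
```

```bash
python3 - <<'E'
from h import *
im=save("wrist","w12.png"); cl=cloud(im)
tops(im,cl,(.38,-.58),(.62,-.36),.02,.06)
to(.5457,-.4914,.022,-22.4)
E
```

```text
[325. 221.] 7566 ztop 0.0348 [ 546.  -491.5] [88.5 56.1] -22.3 [105. 131. 155.]
t 35.9 at [ 0.5454 -0.4913  0.1758] yaw -22.31 F [0.9 0.  0.4] w 0.0726
 turn [-0.    0.01  0.01] slide [ 0.01 -0.    6.15]
```

View pics/w12.png

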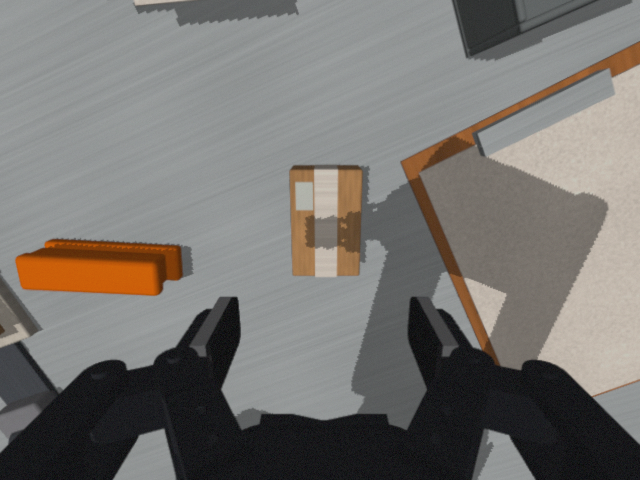

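The carton is centred under the tool and the clipboard edge is about 80 mm off, so I descend and grip.

Request:
send_rows --slide '[[0,0,0.5],[0,0,0.9],[0,0,1],[0,0,1],[0,0,1],[0,0,0.8],[0,0,0.5],[0,0,0.35],[0,0,0],[0,0,0],[0,0,0],[0,0,0]]' --rot '[[0,0,0],[0,0,0],[0,0,0],[0,0,0],[0,0,0],[0,0,0],[0,0,0],[0,0,0],[0,0,0],[0,0,0],[0,0,0],[0,0,0]]' --hand '[-0.7,-0.7,-0.7,-0.7,-0.7,-0.7,-0.7,-0.7,-0.7,-0.7,-0.4,-0.3]' --grip_force 60

```text
t: 37.05
ee_pos: [0.5464, -0.4925, 0.0257]
ee_rot: [3.141, -0.002, -0.39]
force: [-0.1, 0.6, 3.1]
grip_width: 0.0559
```

Request:
send_rows --slide '[[0,0,0],[0,0,0],[0,0,0],[0,0,0],[0,0,0],[0,0,0],[0,0,0]]' --rot '[[0,0,0],[0,0,0],[0,0,0],[0,0,0],[0,0,0],[0,0,0],[0,0,0]]' --hand '[-0.2,0,1,1,1,1,1]'

```text
t: 37.75
ee_pos: [0.5464, -0.4925, 0.026]
ee_rot: [3.141, -0.002, -0.39]
force: [-1.5, 1.8, 10.4]
grip_width: 0.055
```

```bash
python3 - <<'E'
from h import *
to(.621,-.142,.2,-1.9)
E
```

```text
t 37.8 at [ 0.5464 -0.4925  0.026 ] yaw -22.32 F [-1.5  1.8 10.4] w 0.0550
 turn [ 0.01 -0.01 -3.4 ] slide [  2.52 -14.11  -6.96]
```

Request:
send_rows --slide '[[0,0,-0.3],[0,0,-0.6],[0,0,-0.9],[0,0,-0.9],[0,0,-0.9],[0,0,-0.9],[0,0,-0.9],[0,0,-0.9],[0,0,-0.6],[0,0,0]]' --rot '[[0,0,0],[0,0,0],[0,0,0],[0,0,0],[0,0,-0.6],[0,0,-0.8],[0,0,-0.8],[0,0,-0.7],[0,0,-0.5],[0,0,0]]' --hand '[1,1,1,1,1,1,1,1,1,1]'

```text
t: 38.75
ee_pos: [0.5468, -0.4929, 0.2008]
ee_rot: [3.138, -0.004, -0.033]
force: [0.4, -1.2, -2.0]
grip_width: 0.0542
```

Request:
send_rows --slide '[[0.1,-0.5,0],[0.17,-0.95,0],[0.17,-0.95,0],[0.17,-0.95,0],[0.17,-0.95,0],[0.17,-0.95,0],[0.17,-0.95,0],[0.17,-0.95,0],[0.17,-0.95,0],[0.17,-0.95,0],[0.17,-0.95,0],[0,0,0]]' --rot '[[0,0,0],[0,0,0],[0,0,0],[0,0,0],[0,0,0],[0,0,0],[0,0,0],[0,0,0],[0,0,0],[0,0,0],[0,0,0],[0,0,0]]' --hand '[1,1,1,1,1,1,1,1,1,1,1,1]'

```text
t: 39.95
ee_pos: [0.5992, -0.2395, 0.1965]
ee_rot: [-3.14, 0.001, -0.032]
force: [0.1, 0.1, -2.2]
grip_width: 0.0548
```

```bash
python3 - <<'E'
from h import *
to(.621,-.142,.2,-1.9)
E
```

```text
t 40.0 at [ 0.5992 -0.2395  0.1965] yaw -1.82 F [ 0.1  0.1 -2.2] w 0.0548
 turn [-0.01  0.01  0.01] slide [ 0.74 -3.93 -0.14]
```

Request:
send_rows --slide '[[0.15,-0.8,0],[0.15,-0.8,0],[0.15,-0.8,0],[0.15,-0.8,0],[0.1,-0.7,0],[0,0,0],[0,0,0],[0,0,0]]' --rot '[[0,0,0],[0,0,0],[0,0,0],[0,0,0],[0,0,0],[0,0,0],[0,0,0],[0,0,0]]' --hand '[1,1,1,1,1,1,1,1]'

```text
t: 40.75
ee_pos: [0.6198, -0.1471, 0.197]
ee_rot: [3.141, 0.0, -0.034]
force: [0.4, -0.7, -2.1]
grip_width: 0.0545
```

```bash
python3 - <<'E'
from h import *
im=save("wrist","w13.png")
to(.621,-.142,.114,-1.9)
E
```

```text
t 40.8 at [ 0.6198 -0.1473  0.197 ] yaw -1.96 F [-0.1 -0.4 -2.2] w 0.0548
 turn [ 0.    0.   -0.01] slide [ 0.04 -0.21  3.32]
```

View pics/w13.png

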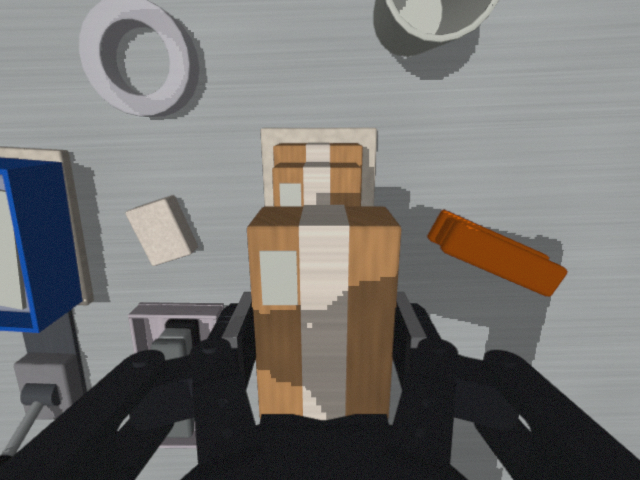

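Request:
send_rows --slide '[[0.06,-0.2,0],[0,0,0.5],[0,0,0.8],[0,0,0.8],[0,0,0.6],[0,0,0.3],[0,0,0.15],[0,0,0],[0,0,0]]' --rot '[[0,0,0],[0,0,0],[0,0,0],[0,0,0],[0,0,0],[0,0,0],[0,0,0],[0,0,0],[0,0,0]]' --hand '[1,1,1,1,1,1,1,1,1]'

```text
t: 41.7
ee_pos: [0.6221, -0.142, 0.1189]
ee_rot: [3.141, -0.001, -0.034]
force: [0.1, 0.4, -2.1]
grip_width: 0.0548
```

```bash
python3 - <<'E'
from h import *
to(.6214,-.1423,.114,-1.9)
E
```

```text
t 41.7 at [ 0.6221 -0.142   0.1189] yaw -1.92 F [ 0.1  0.4 -2.1] w 0.0548
 turn [ 0.   -0.01 -0.  ] slide [-0.03  0.01  0.2 ]
```

Request:
send_rows --slide '[[-0.02,0.01,0.1],[0,0,0.07],[0,0,0.03],[0,0,0],[0,0,0]]' --rot '[[0,0,0],[0,0,0],[0,0,0],[0,0,0],[0,0,0]]' --hand '[1,1,1,1,1]'

```text
t: 42.2
ee_pos: [0.6213, -0.1421, 0.114]
ee_rot: [3.141, -0.001, -0.033]
force: [-3.7, 0.2, 7.6]
grip_width: 0.0544
```

Contact (7.6 N up). I release it and rise.

Request:
send_rows --slide '[[0,0,0],[0,0,0],[0,0,0],[0,0,0],[0,0,0]]' --rot '[[0,0,0],[0,0,0],[0,0,0],[0,0,0],[0,0,0]]' --hand '[-0.5,-0.5,-0.8,-1,-1]'

```text
t: 42.7
ee_pos: [0.6212, -0.142, 0.1132]
ee_rot: [-3.142, 0.0, -0.034]
force: [0.3, -0.6, -0.1]
grip_width: 0.0854
```

Request:
send_rows --slide '[[0,0,-0.3],[0,0,-0.7],[0,0,-1],[0,0,-1],[0,0,-1],[0,0,-0.6],[0,0,0],[0,0,0]]' --rot '[[0,0,0],[0,0,0],[0,0,0],[0,0,0],[0,0,0],[0,0,0],[0,0,0],[0,0,0]]' --hand '[-1,-1,-1,-1,-1,-1,-1,-1]'

```text
t: 43.5
ee_pos: [0.6211, -0.142, 0.2284]
ee_rot: [3.141, -0.0, -0.034]
force: [0.3, 0.2, -0.5]
grip_width: 0.0851
```

```bash
python3 - <<'E'
from h import *
im=save("wrist","w14.png"); cl=cloud(im)
for a,b in((.11,.14),(.08,.095),(.045,.06)): tops(im,cl,(.53,-.22),(.72,-.08),a,b,minpx=30)
im=save("scene","scene14.png"); cl=cloud(im)
for a,b in((.11,.14),(.08,.095)): tops(im,cl,(.53,-.22),(.72,-.08),a,b,minpx=20)
to(.40,-.143,.22,-1.9)
E
```

```text
[324. 236.] 9589 ztop 0.1228 [ 620.5 -140.9] [89.1 56. ] -1.9 [103. 127. 150.]
[324. 168.] 817 ztop 0.0891 [ 666.6 -143. ] [59.6  9.2] 87.2 [100. 128. 156.]
[324. 152.] 1323 ztop 0.0531 [ 675.3 -143.3] [68.  16.3] 87.9 [101. 132. 163.]
[301. 274.] 724 ztop 0.1225 [ 621.2 -143.2] [91.9 60. ] -2.9 [ 89. 116. 145.]
[304. 292.] 290 ztop 0.0917 [ 634.1 -163.9] [108.8  55. ] 30.1 [ 59.  85. 115.]
t 43.6 at [ 0.6206 -0.1419  0.2274] yaw -1.92 F [-0.1  0.  -0.8] w 0.0853
 turn [-0.    0.01 -0.  ] slide [-8.82  0.34  0.29]
```

View pics/w14.png

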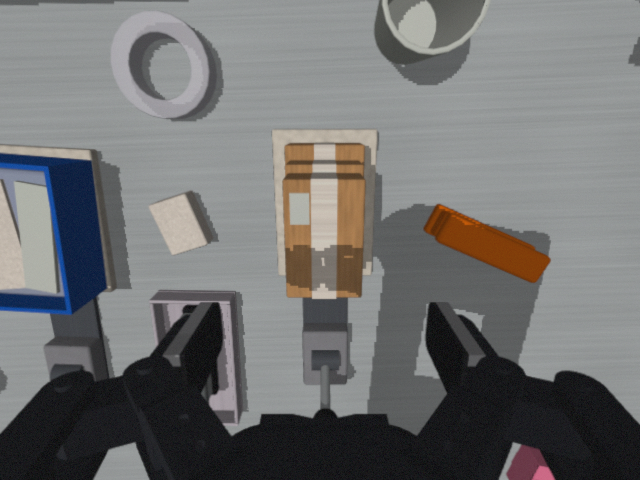

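View pics/scene14.png

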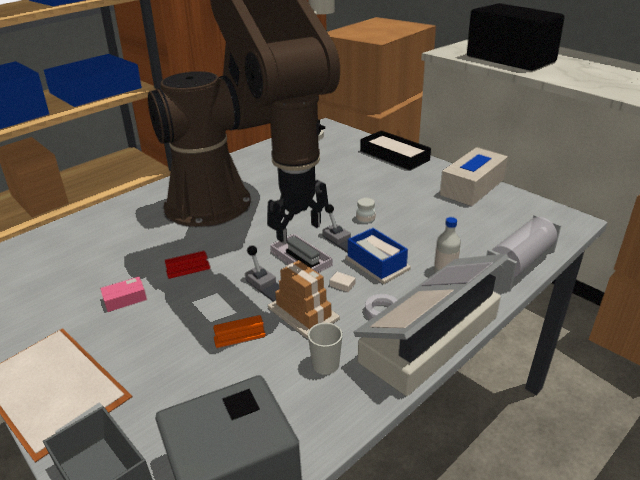

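The wrist view shows the column centred (top carton at px (324,236)); all centres agree within 1 mm and the top is at 0.1225 m in both views. For the lever, I turn the jaws along x, straddle the knob, and push it over with the rear finger.

Request:
send_rows --slide '[[-0.5,0,0],[-1,0,0],[-1,0,0],[-1,0,0],[-1,0,0],[-1,0,0],[-1,0,0],[-0.8,0,0],[0,0,0],[0,0,0],[0,0,0],[0,0,0]]' --rot '[[0,0,0],[0,0,0],[0,0,0],[0,0,0],[0,0,0],[0,0,0],[0,0,0],[0,0,0],[0,0,-1],[0,0,-1],[0,0,-1],[0,0,-1]]' --hand '[-1,-1,-1,-1,-1,-1,-1,-1,-1,-1,-1,-1]'

```text
t: 44.8
ee_pos: [0.4375, -0.1357, 0.2278]
ee_rot: [-3.141, 0.001, 0.39]
force: [0.5, -0.8, -0.4]
grip_width: 0.0855
```

Request:
send_rows --slide '[[0,0,0],[0,0,0],[0,0,0],[0,0,0],[0,0,0],[0,0,0],[0,0,0],[0,0,0],[0,0,0],[0,0,0],[0,0,0],[0,0,0]]' --rot '[[0,0,-1],[0,0,-1],[0,0,-1],[0,0,-1],[0,0,-1],[0,0,-1],[0,0,-1],[0,0,-1],[0,0,-1],[0,0,-1],[0,0,-1],[0,0,-0.3]]' --hand '[-0.2,-0.2,-0.2,-0.2,-0.2,-0.2,-0.2,-0.2,-0.2,-0.2,-0.2,-0.2]'

```text
t: 46.0
ee_pos: [0.4375, -0.1356, 0.2277]
ee_rot: [-3.14, -0.0, 1.573]
force: [0.6, -0.3, -0.1]
grip_width: 0.0512
```

```bash
python3 - <<'E'
from h import *
im=save("wrist","w15.png"); cl=cloud(im); c=im["color"].astype(int)
m=(cl[...,2]>.06)&(cl[...,2]<.11)&(abs(cl[...,0]-.44)<.08)&(abs(cl[...,1]+.137)<.05)
p=cl[m]; print(m.sum(),rect(p[:,:2]),p[:,2].max(),np.median(p,0))
to(.427,-.137,.2,90)
E
```

```text
880 (array([ 425.7, -135.4]), array([25.2, 25.1]), -43.2) 0.10125483472249831 [ 0.42662593 -0.13326946  0.09625668]
t 46.0 at [ 0.4375 -0.1356  0.2277] yaw 90.11 F [-0.4  0.7  0. ] w 0.0511
 turn [-0.01 -0.    0.02] slide [-0.06 -0.42  1.11]
```

View pics/w15.png

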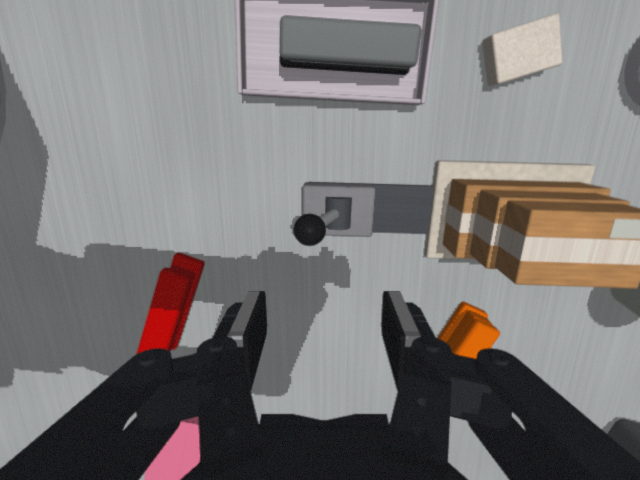

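The knob is at px (310,230), world (0.426, -0.136), centre height about 0.085, and it leans towards the robot. I lower the open jaws around it.

Request:
send_rows --slide '[[-0.05,-0.45,0],[0,0,0.6],[0,0,1],[0,0,1],[0,0,1],[0,0,1],[0,0,0.8],[0,0,0.6],[0,0,0],[0,0,0]]' --rot '[[0,0,0],[0,0,0],[0,0,0],[0,0,0],[0,0,0],[0,0,0],[0,0,0],[0,0,0],[0,0,0],[0,0,0]]' --hand '[-0.2,-0.2,-0.2,-0.2,-0.2,-0.2,-0.2,-0.2,-0.2,-0.2]'

```text
t: 47.05
ee_pos: [0.4266, -0.137, 0.0785]
ee_rot: [-3.141, -0.0, 1.568]
force: [0.8, -0.3, -0.0]
grip_width: 0.0515
```

```bash
python3 - <<'E'
from h import *
im=save("wrist","w16.png")
to(.49,-.138,.077,90)
E
```

```text
t 47.1 at [ 0.4272 -0.1372  0.0789] yaw 89.84 F [-0.4  0.2  0. ] w 0.0509
 turn [ 0.    0.   -0.03] slide [-0.03  2.51  0.08]
```

View pics/w16.png

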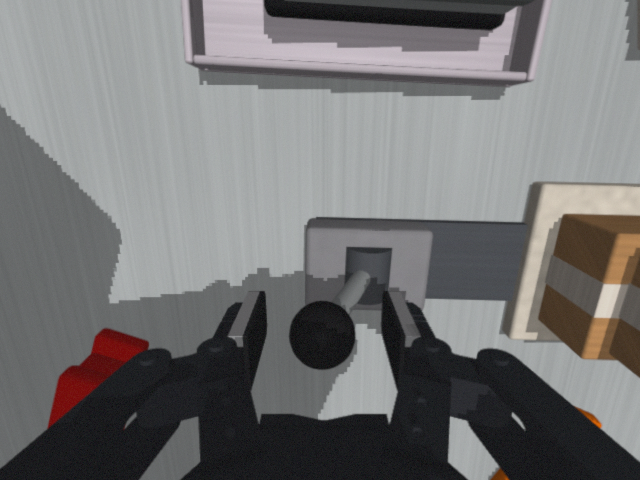

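The knob sits between the fingers at px (322,335). I push away from the robot.

Request:
send_rows --slide '[[0,0.3,0],[0,0.3,0],[0,0.3,0],[0,0.3,0],[0,0.3,0],[0,0.3,0],[0,0.3,0],[0,0.2,0],[0,0,0]]' --rot '[[0,0,0],[0,0,0],[0,0,0],[0,0,0],[0,0,0],[0,0,0],[0,0,0],[0,0,0],[0,0,0]]' --hand '[-0.2,-0.2,-0.2,-0.2,-0.2,-0.2,-0.2,-0.2,-0.2]'

```text
t: 48.0
ee_pos: [0.4859, -0.1373, 0.0783]
ee_rot: [3.141, 0.0, 1.569]
force: [-0.5, -0.1, 0.9]
grip_width: 0.0513
```

Request:
send_rows --slide '[[0,0.15,0],[0,0.1,0],[0,0.1,0],[0,0,0]]' --rot '[[0,0,0],[0,0,0],[0,0,0],[0,0,0]]' --hand '[-0.2,-0.2,-0.2,-0.2]'

```text
t: 48.4
ee_pos: [0.4941, -0.1373, 0.0783]
ee_rot: [3.141, 0.0, 1.569]
force: [-0.3, -0.1, 0.4]
grip_width: 0.0509
```

```bash
python3 - <<'E'
from h import *
im=save("wrist","w17.png"); cl=cloud(im)
m=(cl[...,2]>.07)&(cl[...,2]<.11)&(abs(cl[...,0]-.48)<.025)&(abs(cl[...,1]+.137)<.02)
p=cl[m]; print(m.sum(),rect(p[:,:2]),p[:,2].max(),np.median(p,0))
to(.49,-.138,.077,90)
E
```

```text
6010 (array([ 474.7, -136. ]), array([40.3, 23.9]), -3.6) 0.10999441359600491 [ 0.47461178 -0.13035379  0.09341959]
t 48.5 at [ 0.4939 -0.1373  0.0783] yaw 89.88 F [ 0.7 -0.8 -0.1] w 0.0513
 turn [ 0.    0.   -0.02] slide [-0.03 -0.16  0.05]
```

View pics/w17.png

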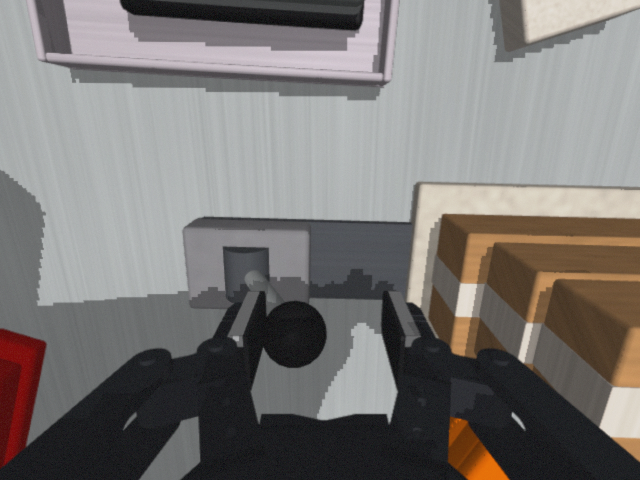

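Request:
send_rows --slide '[[0,0.08,0],[0,0.08,0],[0,0,0]]' --rot '[[0,0,0],[0,0,0],[0,0,0]]' --hand '[-0.2,-0.2,-0.2]'

```text
t: 48.75
ee_pos: [0.4968, -0.1371, 0.078]
ee_rot: [-3.139, -0.001, 1.569]
force: [-6.1, -1.7, 0.7]
grip_width: 0.0513
```

Request:
send_rows --slide '[[0,0.06,0],[0,0,0]]' --rot '[[0,0,0],[0,0,0]]' --hand '[-0.2,-0.2]'

```text
t: 48.95
ee_pos: [0.4973, -0.137, 0.0778]
ee_rot: [-3.138, -0.001, 1.569]
force: [-10.0, -2.4, 2.3]
grip_width: 0.0514
```

Request:
send_rows --slide '[[0,0.06,0],[0,0,0]]' --rot '[[0,0,0],[0,0,0]]' --hand '[-0.2,-0.2]'

```text
t: 49.15
ee_pos: [0.4976, -0.1369, 0.0777]
ee_rot: [-3.135, -0.001, 1.569]
force: [-17.3, -5.9, 6.0]
grip_width: 0.0513
```

```bash
python3 - <<'E'
from h import *
im=save("wrist","w18.png"); to(.4893,-.137,.2)
m=im["color"].max(-1)<30
E
```

```text
t 49.2 at [ 0.4976 -0.1369  0.0777] yaw 89.90 F [-16.6  -5.4   5.9] w 0.0512
 turn [-0.06 -0.01  0.  ] slide [-0.   -0.33 -4.89]
```

View pics/w18.png

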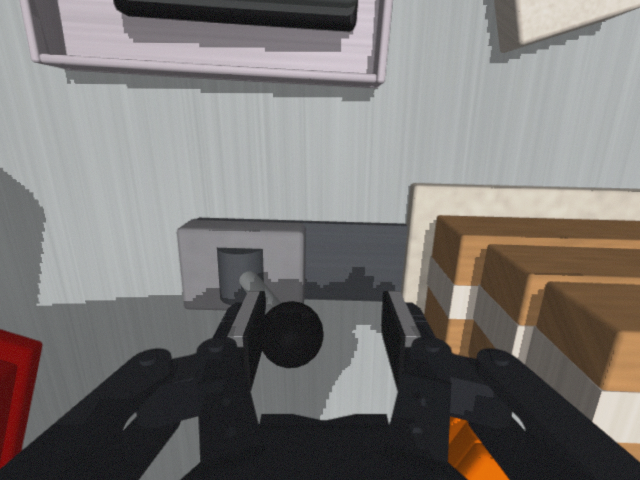

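It is at its stop: the force rises and the tool no longer advances. I centre the jaws clear of the knob, lift and move aside.

Request:
send_rows --slide '[[0,-0.25,0],[0,-0.2,0],[0,0,0],[0,0,-0.5],[0,0,-1],[0,0,-1],[0,0,-1],[0,0,-1],[0,0,-1],[0,0,-1],[0,0,-0.5],[0,0,0]]' --rot '[[0.05,0,0],[0,0,0],[0,0,0],[0,0,0],[0,0,0],[0,0,0],[0,0,0],[0,0,0],[0,0,0],[0,0,0],[0,0,0],[0,0,0]]' --hand '[-0.2,-0.2,-0.2,-0.2,-0.2,-0.2,-0.2,-0.2,-0.2,-0.2,-0.2,-0.2]'

```text
t: 50.4
ee_pos: [0.4915, -0.1375, 0.2553]
ee_rot: [-3.14, 0.001, 1.569]
force: [-0.6, -0.7, -0.7]
grip_width: 0.0514
```

```bash
python3 - <<'E'
from h import *
im=save("wrist","w19.png"); cl=cloud(im)
m=(cl[...,2]>.075)&(cl[...,2]<.11)&(abs(cl[...,0]-.48)<.05)&(abs(cl[...,1]+.137)<.03)
p=cl[m]; print(m.sum(),rect(p[:,:2]),p[:,2].max(),np.median(p,0))
to(.3,.5,.25)
E
```

```text
673 (array([ 484.3, -137.2]), array([24.6, 24.6]), -89.9) 0.09765791155165691 [ 0.48451222 -0.13515173  0.09260762]
t 50.5 at [ 0.4908 -0.1373  0.2539] yaw 89.88 F [-0.2  0.3 -0.6] w 0.0513
 turn [-0.04  0.   -0.  ] slide [25.48 -7.68  0.15]
```

View pics/w19.png

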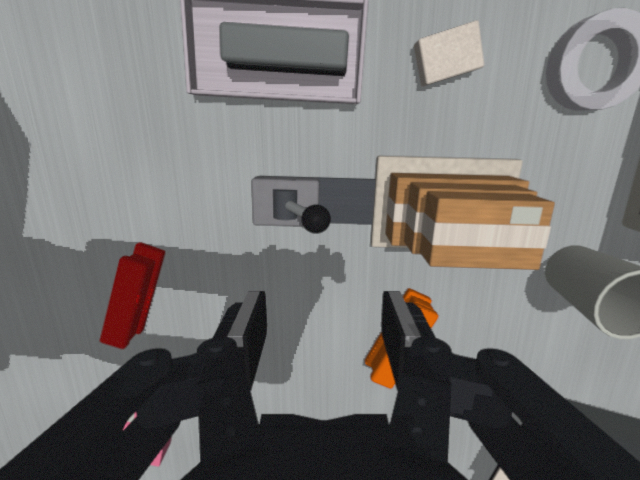

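Request:
send_rows --slide '[[0.5,0,0],[1,-0.1,0],[1,-0.1,0],[1,-0.1,0],[1,-0.1,0],[1,-0.1,0],[1,-0.1,0],[1,-0.1,0],[1,-0.1,0],[1,-0.1,0],[1,-0.1,0],[1,-0.1,0]]' --rot '[[0,0,0],[0,0,0],[0,0,0],[0,0,0],[0,0,0],[0,0,0],[0,0,0],[0,0,0],[0,0,0],[0,0,0],[0,0,0],[0,0,0]]' --hand '[-0.2,-0.2,-0.2,-0.2,-0.2,-0.2,-0.2,-0.2,-0.2,-0.2,-0.2,-0.2]'

```text
t: 51.65
ee_pos: [0.4623, 0.1517, 0.2521]
ee_rot: [-3.134, 0.0, 1.569]
force: [-0.3, 0.2, -0.9]
grip_width: 0.051
```

Request:
send_rows --slide '[[1,-0.3,0],[1,-0.3,0],[1,-0.3,0],[1,-0.3,0],[1,-0.3,0],[1,-0.3,0],[1,-0.3,0],[1,-0.3,0],[1,-0.3,0],[0.5,0,0],[0,0,0],[0,0,0]]' --rot '[[0,0,0],[0,0,0],[0,0,0],[0,0,0],[0,0,0],[0,0,0],[0,0,0],[0,0,0],[0,0,0],[0,0,0],[0,0,0],[0,0,0]]' --hand '[-0.2,-0.2,-0.2,-0.2,-0.2,-0.2,-0.2,-0.2,-0.2,-0.2,-0.2,-0.2]'

```text
t: 52.85
ee_pos: [0.3961, 0.3874, 0.253]
ee_rot: [-3.135, 0.001, 1.569]
force: [0.1, -0.4, -0.3]
grip_width: 0.0514
```

```bash
python3 - <<'E'
from h import *
im=save("top","top20.png"); cl=cloud(im)
tops(im,cl,(.3,-.6),(.82,.3),.018,.2)
s=manip.state(); print(s["t"],s["ee_pos"],s["force"])
E
```

```text
[525. 125.] 4683 ztop 0.1311 [ 781.4 -500.6] [198.5  77.2] -90.0 [68. 73. 74.]
[360. 114.] 187 ztop 0.0585 [ 817.2 -120.9] [63.2  5.7] -89.4 [32. 35. 36.]
[404. 126.] 751 ztop 0.0882 [ 776.9 -219.6] [70.6 69.7] 29.0 [74. 82. 81.]
[209. 133.] 853 ztop 0.1535 [761.1 232.7] [27.9 27. ] -19.8 [80. 74. 70.]
[312. 144.] 585 ztop 0.0272 [751.5  -7.6] [85.  79.3] 0.1 [134. 135. 137.]
[254. 197.] 2514 ztop 0.0635 [613.3 129.6] [137.5  91.3] -6.3 [124. 114. 110.]
[371. 193.] 1689 ztop 0.1243 [ 622.2 -141.2] [90.6 55.7] -1.3 [ 80. 106. 133.]
[309. 201.] 354 ztop 0.0259 [609.9   1.4] [55.7 39.5] 15.6 [147. 163. 173.]
[439. 211.] 681 ztop 0.0483 [ 581.1 -301. ] [108.8  30.7] 64.5 [ 22.  76. 168.]
[307. 270.] 389 ztop 0.0275 [447.6   5.5] [165.4  85. ] -3.1 [119. 118. 125.]
[308. 264.] 631 ztop 0.0520 [458.    3.4] [108.9  29.6] -3.2 [83. 86. 84.]
[370. 265.] 725 ztop 0.0835 [ 485.2 -139.6] [24.3 24.2] 21.4 [75. 76. 77.]
[246. 271.] 654 ztop 0.0880 [414.1 148.1] [24.7 22.5] 0.3 [73. 73. 74.]
[187. 276.] 495 ztop 0.0622 [432.1 279.3] [50.2 41.1] -3.3 [130. 141. 141.]
52.9 [0.39635994 0.38705185 0.25321248] [ 0.17031035 -0.91802128 -0.36996562]
```

View pics/top20.png

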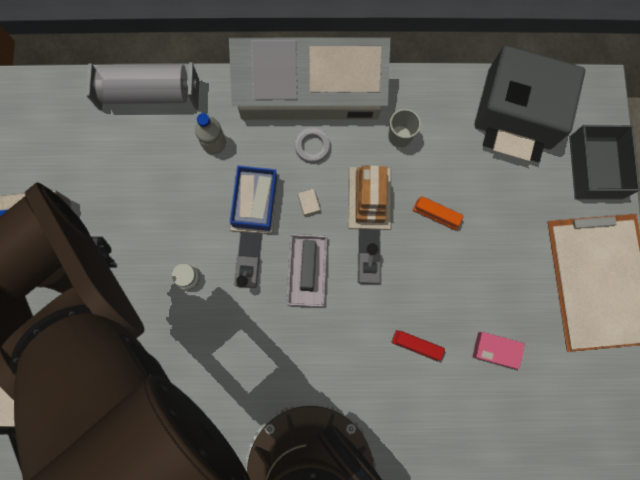

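The top view shows the column on board b (px 371,193), the stapler in the tray (308,264) and lever b over (372,250). The basin, lever a and the bystanders are where they started. I hand the job in.

```bash
python3 -c "
from h import *
print(order.job_done(), manip.state()['t'])"
```

```text
the job is handed in; nothing more can be done
the job is handed in; nothing more can be done
```

I finished the job and handed it in at about 53 s on the robot's clock. Board b was the free board; board a, its basin and its lever were left alone.

- **Stapler:** it lies flat in the aluminium tray, parallel to the tray's long side.
- **Column:** three cartons were present (1, 3 and 4) and are stacked in that order on board b. Their measured centres agree within about 1 mm with each other and with the board. Their yaws are -1.9° to -2.1°, against -1.8° for the board. The top stands at about 0.1225 m against 0.122 m nominal.
- **Lever b:** I pushed it over until it stalled against its stop at about 17 N. The knob now stands at x ≈ 0.484–0.485 m, against an expected 0.485 m, which works out to about 0.99 rad.

Three things to know about the run:
- Carton 4 was knocked about 5 cm aside while I approached. I spotted it in the wrist view and re-aimed before grasping.
- While gripping carton 3 the wrist force read 56 N for a moment, under the 120 N limit, then settled to 8 N.
- The last top view gave the column's top carton a yaw of -1.3° and a centre 1.7 mm from the wrist camera's. That is within that view's coarse pixels and the 2 mm calibration.

In that view every bystander I measured was where it started. The jar was cut off at the edge of my measuring window; in the picture it stands in its old place. I could not see the red stapler and the pink carton well enough to measure, but they also look unmoved.

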